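Dry-run a laminated turning blank in the bench press

TASK

Do a dry run of a laminated turning blank: take every dark walnut strip out of the stock bin and stack them flat on the caul plate's cork pad, one on top of another, edges flush and square with the pad, leaving the light strip and the two square pen blanks in the bin. Slide the plate along the press bed, without lifting it, from the yellow mark to the red mark under the ram, push the valve lever to the left until the ram bears on the stack and keep it over for three seconds, then let it spring back to centre. Push it to the right to raise the ram fully, let it recentre, and slide the plate with the stack still flush back to the yellow mark, leaving the glue bottle and mallet where they are.

Things in the scene. Friction and masses are not known exactly. Their poses are not given: they have to be found in the camera images.
- dark1: Dark brown walnut strip, 96 x 40 x 12 mm (x long, y wide, z thick), 35 g, starting flat on the floor of the bin, long side roughly along the bin's x; origin at its centre. Some starts have fewer dark strips: absent ones are None from the start.
- dark2: Dark brown walnut strip, 96 x 40 x 12 mm (x long, y wide, z thick), 35 g, starting flat on the floor of the bin, long side roughly along the bin's x; origin at its centre. Some starts have fewer dark strips: absent ones are None from the start.
- dark3: Dark brown walnut strip, 96 x 40 x 12 mm (x long, y wide, z thick), 35 g, starting flat on the floor of the bin, long side roughly along the bin's x; origin at its centre. Some starts have fewer dark strips: absent ones are None from the start.
- dark4: Dark brown walnut strip, 96 x 40 x 12 mm (x long, y wide, z thick), 35 g, starting flat on the floor of the bin, long side roughly along the bin's x; origin at its centre. Some starts have fewer dark strips: absent ones are None from the start.
- dark5: Dark brown walnut strip, 96 x 40 x 12 mm (x long, y wide, z thick), 35 g, starting flat on the floor of the bin, long side roughly along the bin's x; origin at its centre. Some starts have fewer dark strips: absent ones are None from the start.
- light: Pale maple strip, same size as the dark ones (96 x 40 x 12 mm), stays in the bin; origin at its centre.
- red_blank: Red square pen blank, a stick 20 x 20 x 110 mm (long along y), lying along the middle line of the bin; stays in the bin; origin at its centre.
- olive_blank: Olive square pen blank, a stick 20 x 20 x 110 mm (long along y), lying along the middle line of the bin; stays in the bin; origin at its centre.
- bin: Blue-grey open plastic stock bin, fixed, 290 (x) x 276 (y) x 55 mm high outside, walls and floor 8 mm thick; origin under its centre on the bench, so the inner floor is at 8 mm. Six places for strips, at x = -78 or 78 mm and y = -74, 0 or 74 mm of its frame; the dark strips and the light one lie about these places in any order (within some 5 mm and 5 degrees).
- caul: Loose steel caul plate, about 0.8 kg, 6 mm thick, standing on the press bed: spans x -155..55 mm and y -50..50 mm of its frame. Origin: on its underside (at bed height) below the centre of the cork pad, a 104 x 48 mm tan patch flush with its top, long along x. The pad's surface is 6 mm above the origin. A red upright handle stands at its robot-side end. Starts about on the yellow mark.
- caul_handle (a point): Point in the caul plate's red handle, 128 mm from the pad centre towards the robot (-x of the plate) and 45 mm above the plate's underside. The handle is 14 mm thick (y), 40 mm long (x), and rises from the plate's top to 12 mm above this point.
- press: Fixed white bench press, its x pointing away from the robot; origin on the bench. Bed top at 20 mm, x -170..70, y -135..165 mm. Column behind the red mark from x = 102 mm. Head over the red mark: x from -34, y -115..-25 mm, underside at 205 mm, air cylinder on it to 395 mm.
- load_mark (a point): Bed surface at the centre of the yellow-cornered mark (press frame x 0, y +70 mm): the caul plate's origin belongs here when out for loading. The axes are those of the press; the plate's x lies along the press's x.
- press_mark (a point): Bed surface at the centre of the red-cornered mark below the ram (press frame x 0, y -70 mm): the caul plate's origin belongs here for pressing. The axes are those of the press.
- ram (a joint): Downward travel of the press ram, 0 (fully up) to 0.080 m. At 0 the flat underside of its shoe is 110 mm above the bench (90 mm above the bed, 84 mm above the pad). It moves at about 15 mm/s with the lever 0.3 rad over and 25 to 30 mm/s fully over, stays where it is with the lever centred, and stops against the stack, on which it presses lightly.
- shoe: Steel pressing shoe at the foot of the ram, 82 (x) x 40 (y) x 12 mm; origin at the centre of its flat underside.
- lever (a joint): Angle of the valve's hand lever, rad: 0 upright (spring-centred), range -0.45 to 0.45; positive leans to the valve's +y (left as seen from the robot) and lowers the ram, negative leans to -y (right) and raises it. Needs about 12 N at the knob to hold fully over and springs back when let go. With the ram down its rest position may be a few hundredths of a rad off zero.
- lever_knob (a point): Centre of the lever's black ball knob, 30 mm diameter, 130 mm from the pivot; moves with the lever. The rod below it is 10 mm thick.
- lever_pivot (a point): Pivot of the lever, 75 mm above the bench, on top of the fixed grey valve block (50 x 70 mm, on a foot 90 x 110 mm). The lever swings about this point's x axis; its y axis points to the side of positive lever angles.
- glue: Loose yellow glue bottle, 56 mm diameter, 150 mm tall, standing behind the press bed; a bystander. Origin at the centre of its foot.
- mallet: Loose turned wooden mallet standing on its head, 86 mm widest, 200 mm tall; a bystander. Origin at the centre of its foot.
Things that resemble listed ones, but are neither listed nor needed, are in the scene too. Several things have the shape of the caul; the one meant has the colours described above.

How it is judged:
On the way, in this order (a step that is already met when the one before it is completed fails the run):
1. every dark strip is stacked flush on the caul plate's pad and let go (horizontal distance between each of dark1, dark2, dark3, dark4, dark5 and caul below 0.012 m and z of each of dark1, dark2, dark3, dark4, dark5 in the frame of caul below 0.072 m and angle between the x axis of each of dark1, dark2, dark3, dark4, dark5 and the x axis of caul, either way round below 0.15 rad and angle between the y axis of each of dark1, dark2, dark3, dark4, dark5 and the y axis of caul, either way round below 0.15 rad and contact force between the fingers and dark1 below 0.05 N and contact force between the fingers and dark2 below 0.05 N and contact force between the fingers and dark3 below 0.05 N and contact force between the fingers and dark4 below 0.05 N and contact force between the fingers and dark5 below 0.05 N), for 0.3 s.
2. the plate, with the stack still flush, is at the red mark under the ram (horizontal distance between caul and press_mark below 0.012 m and angle between the x axis of caul and the x axis of press_mark, either way round below 0.12 rad and horizontal distance between each of dark1, dark2, dark3, dark4, dark5 and caul below 0.012 m and z of each of dark1, dark2, dark3, dark4, dark5 in the frame of caul below 0.072 m and angle between the x axis of each of dark1, dark2, dark3, dark4, dark5 and the x axis of caul, either way round below 0.15 rad and angle between the y axis of each of dark1, dark2, dark3, dark4, dark5 and the y axis of caul, either way round below 0.15 rad), for 0.2 s.
3. the lever is held over to the left with the ram bearing on the flush stack for over 2 s (value of joint lever above 0.15 rad and contact force between shoe and anything else above 0.15 N and horizontal distance between caul and press_mark below 0.015 m and angle between the x axis of caul and the x axis of press_mark, either way round below 0.12 rad and horizontal distance between each of dark1, dark2, dark3, dark4, dark5 and caul below 0.012 m and z of each of dark1, dark2, dark3, dark4, dark5 in the frame of caul below 0.072 m and angle between the x axis of each of dark1, dark2, dark3, dark4, dark5 and the x axis of caul, either way round below 0.15 rad and angle between the y axis of each of dark1, dark2, dark3, dark4, dark5 and the y axis of caul, either way round below 0.15 rad), for 2 s.
4. the lever is let go and springs back to centre with the ram still down (value of joint lever between -0.09 and 0.09 rad and contact force between the fingers and anything else below 0.05 N and value of joint ram above 0.01 m), for 0.2 s.
5. the lever is pushed to the right until the ram is fully up (value of joint lever below -0.12 rad and value of joint ram below 0.004 m), for 0.1 s.
At the end, for the whole second after the job is handed in: Plate on the yellow mark (within 15 mm, 7 degrees); every dark strip flat and at rest in the stack (centre within 12 mm of the pad's centre, turned under 8 degrees); ram up within 6 mm; lever centred within 0.09 rad; light strip and pen blanks in the bin (horizontal distance between each of dark1, dark2, dark3, dark4, dark5 and caul below 0.012 m and z of each of dark1, dark2, dark3, dark4, dark5 in the frame of caul below 0.072 m and angle between the x axis of each of dark1, dark2, dark3, dark4, dark5 and the x axis of caul, either way round below 0.15 rad and angle between the y axis of each of dark1, dark2, dark3, dark4, dark5 and the y axis of caul, either way round below 0.15 rad and horizontal distance between caul and load_mark below 0.015 m and angle between the x axis of caul and the x axis of load_mark, either way round below 0.12 rad and value of joint lever between -0.09 and 0.09 rad and value of joint ram below 0.006 m and linear speed of each of dark1, dark2, dark3, dark4, dark5 below 0.02 m/s and x of light in the frame of bin between -0.15 and 0.15 m and y of light in the frame of bin between -0.14 and 0.14 m and z of each of light, red_blank, olive_blank in the frame of bin below 0.06 m and x of red_blank in the frame of bin between -0.15 and 0.15 m and y of red_blank in the frame of bin between -0.14 and 0.14 m and x of olive_blank in the frame of bin between -0.15 and 0.15 m and y of olive_blank in the frame of bin between -0.14 and 0.14 m); the robot touches nothing.
It fails at once if the caul plate is lifted more than 10 mm off the bed, or tipped (height (world z) of caul above 0.03 m or angle between caul's own z axis and vertical above 0.12 rad).
It fails at once if the light strip or a pen blank is taken out of the bin (not (x of light in the frame of bin between -0.15 and 0.15 m and y of light in the frame of bin between -0.14 and 0.14 m and z of light in the frame of bin below 0.06 m) or not (x of red_blank in the frame of bin between -0.15 and 0.15 m and y of red_blank in the frame of bin between -0.14 and 0.14 m and z of red_blank in the frame of bin below 0.06 m) or not (x of olive_blank in the frame of bin between -0.15 and 0.15 m and y of olive_blank in the frame of bin between -0.14 and 0.14 m and z of olive_blank in the frame of bin below 0.06 m)).
It fails at once if the glue bottle or the mallet is moved more than 40 mm or knocked over (distance of any of glue, mallet from where it was at the start of the episode above 0.04 m or angle between any of glue, mallet's own z axis and vertical above 0.5 rad).
Of dark1, dark2, dark3, dark4, dark5 only 3 to 5 are there at a start; the rules pass over those that are not, and their reading is None.
At some moment in a run one of caul may be knocked a few centimetres aside while the robot is not near it.
Once in a run the grip may slacken for a moment while it holds something.
It also fails if it takes over 210 s, if anything falls off the work surface, if the arm or the gripper's body presses on something with over 40 N, if the wrist force passes 120 N, or if a joint passes its speed limit or range.

ROBOT

A 7-joint arm with a two-finger parallel gripper is mounted at the origin on the work surface. World frame = base frame: x ahead of the robot, y to its left, z up, the work surface at z = 0. Lengths are in m, angles in rad, forces in N, time in s.
With the tool pointing down it reaches from about 0.4 to 0.875 m from the base axis. Payload 19.3 kg.
Tool frame: the origin (TCP) lies on the centre line of the jaws, within the pads' length; the fingertips stand 14 mm ahead of it and the grasp point (between the pads) lies 5 mm behind it (bot.tip_extent is the distance from the TCP to the fingertips, in m); z points along the fingers, y is the line along which they close (so a half turn about z gives the same grasp; the last joint's range is limited). The gripper opens to 85 mm and grips with 20 to 120 N. Pads are 22 mm wide; open, the fingers measure 114 mm over their backs; the gripper's body (76 mm by 85 mm) begins 54 mm behind the grasp point. The pads swing forward as they close: fully open they stand 13 mm farther back than shut.
Start: joints at [1.082, 0.521, -0.036, 1.599, 0.021, 1.021, -0.113], TCP at [0.254, -0.571, 0.245] pointing down, gripper open.
Joint ranges: [-2.91, 2.91], [-0.3, 2.13], [-1.5, 1.42], [0.17, 2.43], [-1.26, 4.41], [0.16, 1.93], [-2.52, 2.52]. Speed limits (rad/s): [1.89, 1.89, 2.39, 2.39, 3.01, 3.01, 3.01].

INTERFACE

Orientations are given as [roll, pitch, yaw] about the fixed x, y, z axes, in that order (R = Rz(yaw) Ry(pitch) Rx(roll)).
In Python, from workcell import monitor, grab_frame, camera_model, bot gives the robot as it stands.
- The arm moves only by the tool move_arm, never from a script. Its argument "moves" is a list of rows, each a list of 4 numbers: the shift along the world's x, y, z in mm, then the turn about the world's z in rad. A call has 1 to 12 rows; each row is the pose to reach, as a shift and turn from the pose commanded when the call began; what a row does not reach only later rows make up. A row lasts 1/8 s, in which the tool goes at most 62.5 mm and 10.7 degrees, less where a joint would pass 70% of its speed; a pose out of reach is approached as far as the arm can. A call with a gripper value outside its range is refused whole. "gripper" is the opening, from 0 (shut) to 1 (fully open), set as the call begins (left out, the last holds). The fingers move at their own pace and stop on an object; "newtons" is the grip in N (left out, the last holds). Time passes only in rows, so rows that repeat a pose let the fingers close. It gives the time, the measured TCP pose, the force, the opening and the grip force at its end, in the units of the state.
- monitor.observe(): the state, without advancing time (a new reading comes with each control period).
- grab_frame(name): name is "scene" or "top"; returns the picture (480x640x3 uint8, blue, green, red); there is no depth.
- camera_model(name): a dict with "vfov" (degrees; the focal length in pixels is half the picture's height over the tangent of half this angle, whatever the lens; pixels are square), "cx", "cy" (the principal point, pixels), "R" (3x3) and "t" (3): a world point X has camera coordinates R X + t. Camera axes: x right, y down, z forward; pixel columns grow to the right and rows downward; lengths in m; the calibration is good to about 2 mm. A picture is of the moment at which its call begins. camera_model takes no time and is no camera call.
- bot.job_done(): hands the job in; it is judged then, once.
The state is a dict: "clock": time; "qpos": joint angles; "qd": joint speeds; "joint_efforts": joint torques, N m; "position": TCP position; "tool_rot": TCP orientation; "force": force on the tool from outside, world axes, zero at the start; "moment": the same for the moment, N m; "grip_width": finger opening in m; "finger_force": force on a finger pad.
Only numpy, scipy, OpenCV 4.12 (cv2) and the standard library are available. Lean on these libraries where they do the work, as an engineer would, in place of code of your own. Each camera call takes 0.05 s, during which the arm holds its last target. There are 200 camera calls.

## Working session

There is one attempt and no reset: what is moved stays moved. The work goes in short steps, Python scripts to look and compute and a tool call to move; the robot and the scene stay as the last step left them, time stands still between calls to the robot, and variables do not carry over. Pictures are saved under pics/ and viewed, at most 14 in all, crops included, and the job is handed in when it is done.

Besides the shell and the picture viewer there is one more tool, called after ">>>" as name([rows], argument=value, ...), one row to a line, values as JSON. move_arm: Moves the arm, as the interface text tells. Its arguments: {"type":"object","properties":{"moves":{"type":"array","items":{"type":"array","items":{"type":"number"}}},"gripper":{"type":"number"},"newtons":{"type":"number"}},"required":["moves"]}

```bash
mkdir -p pics; ls; python3 - <<'E'
from workcell import monitor, grab_frame, camera_model, bot
import cv2
print(monitor.observe())
for n in("scene","top"):
    cv2.imwrite(f"pics/{n}0.png",grab_frame(n)); print(n,camera_model(n))
E
```

```text
pics
{'clock': 0.0, 'qpos': array([ 1.08179862,  0.52204557, -0.03635904,  1.59997228,  0.02121899,
        1.02109859, -0.11279302]), 'qd': array([-1.05782162e-05, -1.10850804e-04,  8.67965318e-05, -1.24431746e-03,
       -4.16707602e-04,  8.68851088e-05,  6.23112532e-04]), 'joint_efforts': array([-2.46421459e-04, -9.27081800e+01,  1.97941236e+00, -3.69920683e+01,
        1.78168580e-02,  8.18714179e-03,  2.62811579e-05]), 'position': array([ 0.25401924, -0.57071406,  0.2447185 ]), 'tool_rot': array([-3.14045740e+00,  8.07691756e-05,  4.18831468e-01]), 'force': array([-0.89908824,  1.85076426,  1.17914097]), 'moment': array([-0.02643607,  0.06734305, -0.03303505]), 'finger_force': 0.0, 'grip_width': 0.08535026136844515}
scene {'vfov': 46.87139326141293, 'cx': 327.95824273158314, 'cy': 239.12012849491194, 'R': array([[ 1.46373139e-01,  9.89229191e-01, -7.15593782e-04],
       [ 8.09227163e-01, -1.20154806e-01, -5.75077579e-01],
       [-5.68969510e-01,  8.35968325e-02, -8.18098568e-01]]), 't': array([ 0.01499214, -0.36187482,  1.76516784])}
top {'vfov': 52.01106030659827, 'cx': 313.98365165176557, 'cy': 244.09086679921225, 'R': array([[ 0.00579521, -0.99975591,  0.02131969],
       [-0.98714524, -0.00912482, -0.15956506],
       [ 0.15972065, -0.02012091, -0.98695717]]), 't': array([-0.1168546 ,  0.55172537,  1.23980503])}
```

View pics/scene0.png

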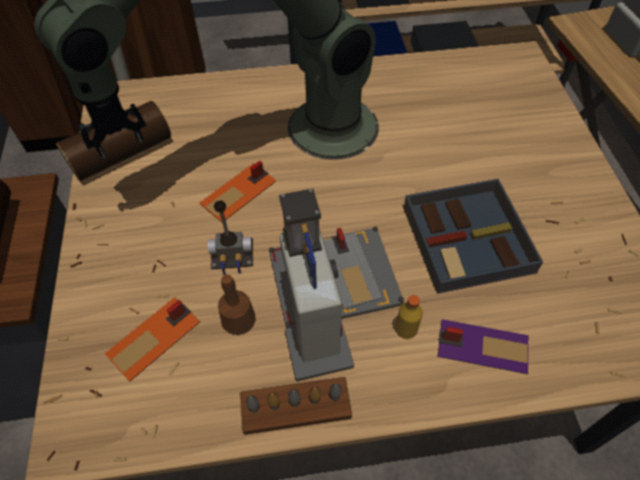

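View pics/top0.png

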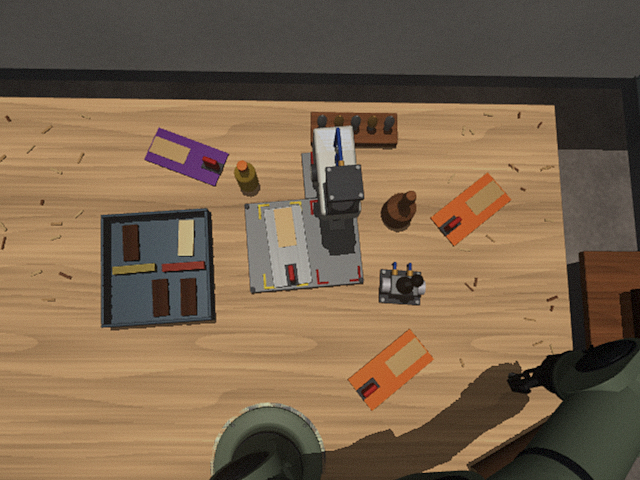

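```bash
cat > h.py <<'E'
from workcell import monitor, grab_frame, camera_model, bot
import cv2, numpy as np
def cam(n):
    m=camera_model(n); f=240/np.tan(np.radians(m["vfov"]/2))
    return f,m["cx"],m["cy"],np.array(m["R"]),np.array(m["t"])
def ray(n,uv):
    f,cx,cy,R,t=cam(n); uv=np.atleast_2d(uv).astype(float)
    d=np.c_[(uv[:,0]-cx)/f,(uv[:,1]-cy)/f,np.ones(len(uv))]@R
    return -R.T@t,d
def plane(n,uv,z):
    C,d=ray(n,uv); return (C+d*((z-C[2])/d[:,2])[:,None])[:,:2]
def proj(n,X):
    f,cx,cy,R,t=cam(n); p=np.atleast_2d(X)@R.T+t
    return np.c_[f*p[:,0]/p[:,2]+cx,f*p[:,1]/p[:,2]+cy]
def tri(uv1,uv2):
    a,d=ray("top",uv1); b,e=ray("scene",uv2); d=d[0]/np.linalg.norm(d); e=e[0]/np.linalg.norm(e)
    s=np.linalg.lstsq(np.c_[d,-e],b-a,rcond=None)[0]
    p,q=a+s[0]*d,b+s[1]*e; return (p+q)/2,np.linalg.norm(p-q)
def blobs(n,mask,z,amin=80):
    out=[]
    for c in cv2.findContours(mask.astype(np.uint8),cv2.RETR_EXTERNAL,cv2.CHAIN_APPROX_NONE)[0]:
        if cv2.contourArea(c)<amin: continue
        w=plane(n,c.reshape(-1,2),z)*1000
        (x,y),(a,b),th=cv2.minAreaRect(w.astype(np.float32))
        if a<b: a,b,th=b,a,th+90
        th=(th+90)%180-90
        m=cv2.moments(c)
        out.append(dict(uv=(round(m["m10"]/m["m00"],1),round(m["m01"]/m["m00"],1)),xy=(round(x,1),round(y,1)),size=(round(a,1),round(b,1)),deg=round(th,1)))
    return out
E
python3 - <<'E'
from h import *
for n in("top","scene"):
    im=cv2.imread(f"pics/{n}0.png"); hsv=cv2.cvtColor(im,cv2.COLOR_BGR2HSV)
    print(n,ray(n,(0,0))[0])
    for uv in ([(131,243),(160,298),(186,238),(288,228),(130,300),(290,273),(262,210),(255,290),(300,212),(322,278)] if n=="top" else [(433,217),(457,213),(453,262),(355,283),(341,240),(506,252),(480,220),(365,300)]): print(uv,im[uv[1],uv[0]],hsv[uv[1],uv[0]])
t=cv2.imread("pics/top0.png"); s=cv2.imread("pics/scene0.png")
a=cv2.resize(t[190:310,235:435],None,fx=4,fy=4,interpolation=cv2.INTER_CUBIC)
b=cv2.resize(s[180:330,190:410],None,fx=3.6,fy=3.6,interpolation=cv2.INTER_CUBIC)
cv2.imwrite("pics/a.png",a);cv2.imwrite("pics/b.png",b)
E
```

```text
top [ 0.34728781 -0.08684567  1.31416186]
(131, 243) [13 26 53] [ 10 192  53]
(160, 298) [26 37 58] [ 10 141  58]
(186, 238) [128 175 192] [ 22  85 192]
(288, 228) [112 160 193] [ 18 107 193]
(130, 300) [81 77 63] [97 57 81]
(290, 273) [ 44  51 160] [  2 185 160]
(262, 210) [119 119 120] [  0   2 120]
(255, 290) [101 107 109] [ 23  19 109]
(300, 212) [161 164 166] [ 18   8 166]
(322, 278) [122 124 127] [ 12  10 127]
scene [ 1.29497117 -0.2058741   1.23598592]
(433, 217) [25 36 54] [ 11 137  54]
(457, 213) [22 35 53] [ 13 149  53]
(453, 262) [ 90 131 158] [ 18 110 158]
(355, 283) [ 70 111 140] [ 18 128 140]
(341, 240) [27 33 78] [  4 167  78]
(506, 252) [24 35 52] [ 12 137  52]
(480, 220) [66 59 52] [105  54  66]
(365, 300) [ 78 107 128] [ 17 100 128]
```

View pics/a.png

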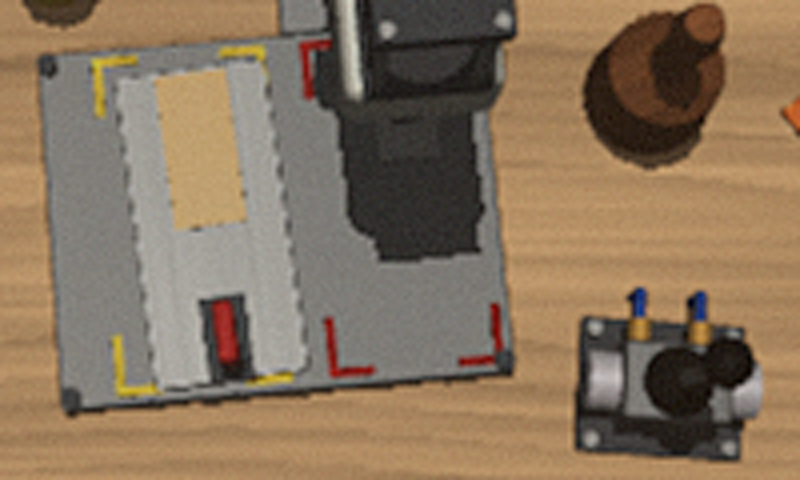

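View pics/b.png

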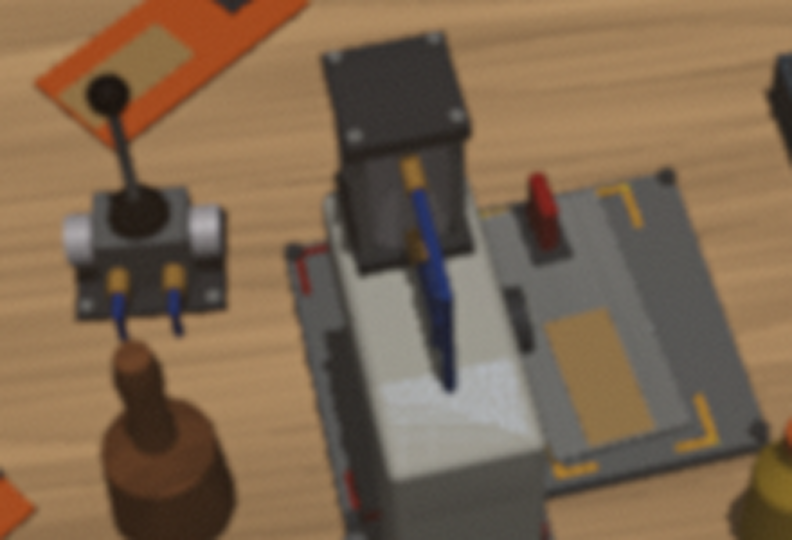

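```bash
cat > m.py <<'E'
from h import *
def hsv(n): return cv2.cvtColor(grab_frame(n),cv2.COLOR_BGR2HSV)
def rng(h,lo,hi): return cv2.inRange(h,np.array(lo),np.array(hi))>0
def box(m,u0,v0,u1,v1):
    o=np.zeros_like(m); o[v0:v1,u0:u1]=m[v0:v1,u0:u1]; return o
E
python3 - <<'E'
from m import *
im={n:cv2.imread(f"pics/{n}0.png") for n in("top","scene")}
H={n:cv2.cvtColor(im[n],cv2.COLOR_BGR2HSV) for n in im}
B=dict(top=(108,215,209,322),scene=(412,190,530,280))
for n in H:
    print(n,"dark"); [print(b) for b in blobs(n,box(rng(H[n],(3,90,20),(18,255,75)),*B[n]),.014)]
    print(n,"light"); [print(b) for b in blobs(n,box(rng(H[n],(15,60,100),(28,140,255)),*B[n]),.014)]
for n,b in dict(top=(250,195,310,290),scene=(325,220,390,310)).items():
    print(n,"pad"); [print(q) for q in blobs(n,box(rng(H[n],(13,80,110),(20,140,255)),*b),.026,60)]
    print(n,"handle"); [print(q) for q in blobs(n,box(rng(H[n],(0,150,60),(6,255,255))|rng(H[n],(174,150,60),(180,255,255)),*b),.077,20)]
c=lambda L:np.array(L)/4+[234.6,189.6]
print("bed",plane("top",c([(38,58),(65,410),(513,372)]),.02)*1000)
print("yel",plane("top",c([(95,62),(265,50),(120,392),(292,378)]),.02)*1000)
print("red",plane("top",c([(303,45),(333,373),(498,362)]),.02)*1000)
print("plate",plane("top",c([(118,80),(262,60),(158,390),(307,370)]),.026)*1000)
print("knob",tri((417.2,279.7),(219.8,205.6)),"boot",tri((404.7,284.8),(228.1,238.7)))
print("bincorners", plane("top",[(102,216),(208,209),(215,321),(105,327)],.055)*1000)
E
```

```text
top dark
{'uv': (160.2, 297.4), 'xy': (413.2, 288.0), 'size': (96.1, 40.2), 'deg': 5.6}
{'uv': (188.3, 296.9), 'xy': (415.6, 214.9), 'size': (95.4, 40.8), 'deg': 4.4}
{'uv': (130.5, 242.6), 'xy': (557.6, 374.3), 'size': (95.3, 40.9), 'deg': 5.8}
top light
{'uv': (185.6, 237.6), 'xy': (572.6, 229.7), 'size': (96.1, 39.8), 'deg': 2.6}
scene dark
{'uv': (504.1, 251.5), 'xy': (552.7, 375.4), 'size': (90.1, 40.1), 'deg': 6.3}
{'uv': (447.2, 241.1), 'xy': (498.7, 236.9), 'size': (107.8, 11.7), 'deg': -85.5}
{'uv': (432.4, 217.2), 'xy': (413.1, 216.3), 'size': (98.5, 39.4), 'deg': 3.4}
{'uv': (457.6, 213.5), 'xy': (410.9, 288.9), 'size': (96.7, 39.2), 'deg': 5.8}
scene light
{'uv': (452.7, 262.0), 'xy': (564.9, 231.8), 'size': (92.7, 41.8), 'deg': 1.1}
{'uv': (418.0, 263.5), 'xy': (533.3, 153.8), 'size': (149.4, 46.0), 'deg': -13.4}
{'uv': (520.9, 204.9), 'xy': (425.4, 455.9), 'size': (165.9, 67.6), 'deg': -20.2}
top pad
{'uv': (284.6, 226.8), 'xy': (602.0, -34.7), 'size': (103.3, 46.7), 'deg': 9.0}
{'uv': (273.6, 197.8), 'xy': (683.3, -12.6), 'size': (146.2, 20.9), 'deg': -84.5}
top handle
[... 396 characters left out ...]
51.27789739]
 [ 455.02244843 -242.74564897]]
yel [[661.71684814  37.25725891]
 [671.2901943  -77.08082981]
 [439.95528235  15.62145267]
 [449.97556803 -97.05448481]]
red [[ 675.0469354  -102.71797031]
 [ 453.46737065 -124.00810454]
 [ 461.54890816 -232.89143221]]
plate [[ 648.06682693   21.02686043]
 [ 662.86792661  -75.18155977]
 [ 441.01123737   -9.58731822]
 [ 454.81211393 -106.79034567]]
knob (array([ 0.44688341, -0.34158025,  0.20925332]), np.float64(0.0029780509888731395)) boot (array([ 0.44602763, -0.34176822,  0.07179912]), np.float64(0.0019992396650361966))
bincorners [[619.76582917 437.72107028]
 [641.32227845 164.83055721]
 [352.52889784 135.70772058]
 [336.07917152 409.2855595 ]]
```

>>> move_arm([
  [24, 53, 10, -0.05],
  [47, 106, 20, -0.1],
  [71, 159, 30, -0.15],
  [95, 212, 35, -0.2],
  [119, 265, 35, -0.25],
  [143, 318, 35, -0.32],
  [166, 371, 35, -0.32],
  [174, 431, 35, -0.32],
  [181, 491, 35, -0.32],
  [188, 551, 35, -0.32],
  [196, 611, 35, -0.32],
  [187, 670, 20, -0.32],
], gripper=0.7)

```text
clock: 1.6
position: [0.4417, 0.1012, 0.2656]
tool_rot: [-3.141, -0.002, 0.099]
force: [1.6, 0.1, -0.2]
grip_width: 0.0597
finger_force: 0.0
```

```bash
python3 - <<'E'
from m import *
s=monitor.observe(); print(s["clock"],s["position"],s["tool_rot"],s["qpos"],s["grip_width"],bot.tip_extent)
E
```

```text
1.6 [0.44172063 0.1012152  0.26563072] [-3.14105412e+00 -1.85526601e-03  9.85086920e-02] [-0.05859881  0.23669476 -0.35094021  1.99491944  0.10120234  0.92444827
 -1.93372394] 0.059669063140392865 0.014
```

>>> move_arm([
  [-10, 55, -20, 0],
  [-20, 110, -60, 0],
  [-29, 160, -95, 0],
  [-29, 189, -120, 0],
  [-29, 189, -165, 0],
  [-29, 189, -200, 0],
  [-29, 189, -220, 0],
  [-29, 189, -220, 0],
  [-29, 189, -220, 0],
])

```text
clock: 2.72
position: [0.4124, 0.2882, 0.046]
tool_rot: [-3.141, -0.0, 0.099]
force: [0.3, 0.1, 0.7]
grip_width: 0.0601
finger_force: 0.0
```

```bash
cat > look.py <<'E'
from m import *
import sys
B=dict(top=(108,215,209,322),scene=(412,190,530,280))
P=dict(top=(235,190,370,295),scene=(270,220,410,320))
def pads():
    for n in B:
        h=hsv(n); print(n,"pad",[q for q in blobs(n,box(rng(h,(13,75,100),(20,145,255)),*P[n]),.026,40) if q["size"][1]>15])
        print(n,"handle",blobs(n,box(rng(h,(0,150,60),(6,255,255))|rng(h,(174,150,60),(180,255,255)),*P[n]),.077 if n=="top" else .05,20))
        print(n,"dark-on-plate",blobs(n,box(rng(h,(3,90,20),(18,255,75)),*P[n]),float(sys.argv[1]) if len(sys.argv)>1 else .032,200))
        print(n,"bin dark",blobs(n,box(rng(h,(3,90,20),(18,255,75)),*B[n]),.014,150))
if __name__=="__main__":
    s=monitor.observe(); print(s["clock"],s["position"],s["tool_rot"],s["qpos"][6],s["force"],s["grip_width"])
    pads()
E
python3 look.py
```

```text
2.725 [0.41236917 0.28823824 0.04597422] [-3.14120807e+00 -4.94824512e-04  9.87308554e-02] -2.4881418473550387 [0.2763301  0.10334093 0.66043123] 0.06009484804643914
top pad [{'uv': (284.6, 226.8), 'xy': (602.0, -34.7), 'size': (103.3, 46.7), 'deg': 9.0}, {'uv': (295.5, 244.3), 'xy': (563.1, -82.1), 'size': (361.6, 280.6), 'deg': -89.3}]
top handle [{'uv': (290.9, 272.6), 'xy': (474.4, -54.3), 'size': (39.1, 12.8), 'deg': 8.8}]
top dark-on-plate []
top bin dark [{'uv': (160.9, 308.0), 'xy': (386.2, 285.7), 'size': (38.8, 38.6), 'deg': -87.0}, {'uv': (188.3, 296.6), 'xy': (416.6, 214.5), 'size': (94.3, 39.0), 'deg': 2.8}, {'uv': (130.6, 242.0), 'xy': (558.0, 374.5), 'size': (96.0, 41.6), 'deg': 5.6}]
scene pad [{'uv': (378.7, 314.7), 'xy': (699.9, -10.0), 'size': (144.4, 31.0), 'deg': -84.6}, {'uv': (355.9, 284.4), 'xy': (600.4, -32.9), 'size': (104.3, 48.0), 'deg': 8.8}, {'uv': (274.4, 298.9), 'xy': (579.7, -232.5), 'size': (182.0, 31.6), 'deg': -5.0}, {'uv': (381.5, 243.4), 'xy': (530.2, 5.4), 'size': (254.1, 244.9), 'deg': -8.4}, {'uv': (275.6, 232.4), 'xy': (413.6, -216.7), 'size': (90.5, 35.6), 'deg': -5.7}]
scene handle [{'uv': (340.5, 236.8), 'xy': (469.4, -50.6), 'size': (61.1, 13.6), 'deg': 4.8}]
scene dark-on-plate []
scene bin dark [{'uv': (504.0, 251.5), 'xy': (552.7, 375.4), 'size': (90.1, 40.1), 'deg': 6.3}, {'uv': (432.5, 217.2), 'xy': (413.2, 217.3), 'size': (98.5, 40.6), 'deg': 4.3}, {'uv': (459.1, 215.1), 'xy': (412.2, 289.8), 'size': (93.9, 40.4), 'deg': 5.8}]
```

>>> move_arm([
  [0, 0, 50, 0.1],
  [0, 0, 90, 0.25],
  [0, 0, 90, 0.42],
  [0, 0, 90, 0.6],
  [0, 0, 90, 0.78],
  [0, 0, 90, 0.96],
  [0, 0, 90, 1.14],
  [0, 0, 90, 1.32],
  [0, 0, 90, 1.5],
  [0, 0, 90, 1.68],
  [0, 0, 90, 1.86],
  [0, 0, 90, 2.04],
])

```text
clock: 4.32
position: [0.4126, 0.2878, 0.1362]
tool_rot: [3.14, 0.001, 2.144]
force: [-0.3, 0.9, -0.7]
grip_width: 0.0599
finger_force: 0.0
```

>>> move_arm([
  [0, 0, 0, 0.18],
  [0, 0, 0, 0.36],
  [0, 0, 0, 0.54],
  [0, 0, 0, 0.72],
  [0, 0, 0, 0.9],
  [0, 0, -20, 1.05],
  [0, 0, -60, 1.102],
  [0, 0, -90, 1.102],
  [0, 0, -105, 1.102],
  [0, 0, -110, 1.102],
  [0, 0, -110, 1.102],
])

```text
clock: 5.7
position: [0.4125, 0.2882, 0.026]
tool_rot: [3.141, 0.001, -3.043]
force: [-0.6, 0.1, 0.5]
grip_width: 0.0595
finger_force: 0.0
```

```bash
python3 -c "
from m import *
s=monitor.observe(); print(s['clock'],s['position'],s['tool_rot'],s['qpos'],s['force'])"
```

```text
5.7 [0.4124997  0.2882076  0.02600423] [ 3.14139907e+00  8.91262538e-04 -3.04260057e+00] [-0.07588867  0.88068637 -0.91594038  2.02269798  1.03085766  0.79442525
  0.03913068] [-0.56384522  0.13505525  0.53906658]
```

>>> move_arm([
  [0, 0, -3, 0],
  [0, 0, -3, 0],
  [0, 0, -3, 0],
  [0, 0, -3, 0],
  [0, 0, -3, 0],
  [0, 0, -3, 0],
  [0, 0, -3, 0],
  [0, 0, 10, 0],
  [0, 0, 40, 0],
  [0, 0, 80, 0],
  [0, 0, 100, 0],
  [0, 0, 100, 0],
], gripper=0.3, newtons=50)

```text
clock: 7.2
position: [0.4127, 0.2883, 0.1271]
tool_rot: [3.141, 0.003, -3.043]
force: [0.3, 0.5, -0.6]
grip_width: 0.0385
finger_force: 50.7
```

>>> move_arm([
  [15, -25, 10, 0],
  [40, -70, 10, 0.02],
  [68, -115, 10, 0.056],
  [95, -162, 10, 0.056],
  [123, -210, 10, 0.056],
  [150, -256, 5, 0.056],
  [173, -295, -5, 0.056],
  [186, -316, -15, 0.056],
  [189, -322, -35, 0.056],
  [189, -322, -50, 0.056],
  [189, -322, -60, 0.056],
  [189, -322, -60, 0.056],
])

```text
clock: 8.7
position: [0.6006, -0.033, 0.0648]
tool_rot: [3.141, -0.001, -2.985]
force: [0.0, 0.6, 0.2]
grip_width: 0.0385
finger_force: 50.7
```

```bash
python3 look.py .06 | grep -v "bin dark"; python3 -c "
from m import *
cv2.imwrite('pics/c.png',np.hstack([cv2.resize(grab_frame('top')[180:310,220:380],None,fx=2.5,fy=2.5),cv2.resize(grab_frame('scene')[200:330,270:430],None,fx=2.5,fy=2.5)]))"
```

```text
8.7 [ 0.60062312 -0.03303922  0.06475071] [ 3.14117720e+00 -8.75529393e-04 -2.98500399e+00] 0.951191464782893 [0.01247618 0.55454102 0.17836112] 0.0384772497680876
top pad [{'uv': (365.1, 207.5), 'xy': (657.4, -245.9), 'size': (96.6, 29.6), 'deg': -0.7}, {'uv': (246.0, 253.6), 'xy': (562.5, 2.3), 'size': (283.6, 187.3), 'deg': 1.8}]
top handle [{'uv': (290.9, 273.3), 'xy': (473.9, -54.0), 'size': (38.3, 13.2), 'deg': 10.2}]
top dark-on-plate []
scene pad [{'uv': (378.7, 314.7), 'xy': (699.9, -9.6), 'size': (145.2, 31.0), 'deg': -84.6}, {'uv': (361.2, 299.1), 'xy': (643.6, -28.4), 'size': (52.1, 25.4), 'deg': 81.6}, {'uv': (274.4, 298.9), 'xy': (579.7, -232.5), 'size': (182.0, 31.6), 'deg': -5.0}, {'uv': (398.0, 251.7), 'xy': (539.0, 80.9), 'size': (255.6, 74.6), 'deg': -13.2}, {'uv': (328.4, 227.5), 'xy': (418.8, -74.3), 'size': (57.0, 54.7), 'deg': -8.4}]
scene handle []
scene dark-on-plate [{'uv': (358.8, 285.6), 'xy': (616.6, -35.5), 'size': (83.3, 48.7), 'deg': 6.6}, {'uv': (275.9, 230.1), 'xy': (435.8, -216.1), 'size': (81.2, 34.5), 'deg': -5.7}]
```

View pics/c.png

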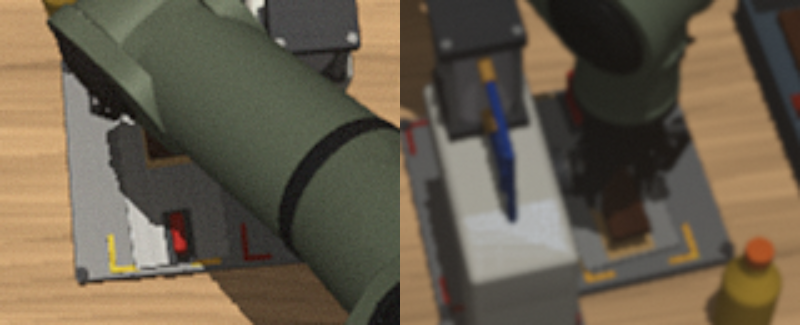

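>>> move_arm([
  [0, -1, -10, 0],
  [0, -1, -18, 0],
  [0, -1, -22, 0],
  [0, -1, -23.5, 0],
  [0, -1, -23.5, 0],
  [0, -1, -23.5, 0],
])

```text
clock: 9.65
position: [0.6013, -0.035, 0.042]
tool_rot: [-3.142, 0.0, -2.986]
force: [-0.2, 0.3, -1.3]
grip_width: 0.0388
finger_force: 50.7
```

>>> move_arm([
  [0, 0, 0, 0],
  [0, 0, 0, 0],
  [0, 0, 0, 0],
  [0, 0, 0, 0],
  [0, 0, 10, 0],
  [0, 0, 30, 0],
  [0, 0, 70, 0],
  [-30, 40, 90, -0.02],
  [-58, 85, 90, -0.05],
  [-87, 130, 90, -0.079],
  [-116, 173, 90, -0.079],
  [-140, 210, 90, -0.079],
], gripper=0.7)

```text
clock: 11.15
position: [0.4602, 0.1766, 0.1332]
tool_rot: [-3.141, 0.002, -3.065]
force: [0.5, 1.2, 0.6]
grip_width: 0.0598
finger_force: 0.0
```

```bash
python3 look.py .032; python3 -c "
from m import *
cv2.imwrite('pics/d.png',np.hstack([cv2.resize(grab_frame('top')[180:310,220:380],None,fx=2.5,fy=2.5),cv2.resize(grab_frame('scene')[200:330,270:430],None,fx=2.5,fy=2.5)]))"
```

```text
11.15 [0.46020187 0.17659191 0.13322563] [-3.14141220e+00  1.58832342e-03 -3.06463213e+00] 0.4152092599729806 [0.48823436 1.19674653 0.6214399 ] 0.05979410753723979
top pad [{'uv': (278.7, 230.1), 'xy': (602.1, -33.0), 'size': (103.7, 45.9), 'deg': 11.0}, {'uv': (364.5, 230.7), 'xy': (594.2, -243.8), 'size': (223.0, 32.3), 'deg': -0.7}, {'uv': (256.9, 209.0), 'xy': (619.3, 6.6), 'size': (185.7, 166.0), 'deg': -89.3}]
top handle []
top dark-on-plate [{'uv': (285.2, 226.5), 'xy': (601.2, -36.5), 'size': (95.5, 37.7), 'deg': 9.0}]
top bin dark []
scene pad [{'uv': (378.6, 314.7), 'xy': (699.7, -9.6), 'size': (145.2, 31.0), 'deg': -84.8}, {'uv': (274.4, 298.9), 'xy': (579.7, -232.5), 'size': (182.0, 31.6), 'deg': -5.0}, {'uv': (397.8, 257.8), 'xy': (549.6, 100.8), 'size': (237.3, 76.8), 'deg': 3.9}, {'uv': (341.6, 226.9), 'xy': (429.8, -32.1), 'size': (148.3, 73.2), 'deg': 74.8}, {'uv': (275.6, 232.4), 'xy': (413.6, -216.7), 'size': (90.5, 35.6), 'deg': -5.7}]
scene handle [{'uv': (340.5, 236.4), 'xy': (469.4, -50.4), 'size': (61.3, 13.0), 'deg': 2.5}]
scene dark-on-plate [{'uv': (355.2, 283.5), 'xy': (601.3, -35.2), 'size': (96.7, 38.9), 'deg': 9.1}, {'uv': (395.2, 225.3), 'xy': (441.7, 95.0), 'size': (92.6, 43.6), 'deg': 81.6}]
scene bin dark [{'uv': (504.0, 251.5), 'xy': (552.5, 375.8), 'size': (89.8, 40.8), 'deg': 5.1}, {'uv': (432.3, 217.4), 'xy': (413.6, 215.9), 'size': (96.0, 39.7), 'deg': 3.7}]
```

>>> move_arm([
  [-30, 26, 0, 0],
  [-46, 39, -20, 0],
  [-46, 39, -60, 0],
  [-46, 39, -90, 0],
  [-46, 39, -105, 0],
  [-46, 39, -110, 0],
  [-46, 39, -110, 0],
  [-46, 39, -110, 0],
])

```text
clock: 12.35
position: [0.4157, 0.2139, 0.0225]
tool_rot: [3.141, 0.001, -3.066]
force: [-0.8, 0.3, -0.4]
grip_width: 0.0599
finger_force: 0.0
```

>>> move_arm([
  [0, 0, 0, 0],
  [0, 0, 0, 0],
  [0, 0, 0, 0],
  [0, 0, 0, 0],
  [0, 0, 0, 0],
  [0, 0, 0, 0],
  [0, 0, 10, 0],
  [0, 0, 40, 0],
  [0, 0, 80, 0],
  [0, 0, 110, 0],
  [0, 0, 110, 0],
], gripper=0.3, newtons=50)

```text
clock: 13.72
position: [0.4159, 0.2143, 0.1339]
tool_rot: [3.141, 0.003, -3.066]
force: [-0.2, -0.1, -0.4]
grip_width: 0.0383
finger_force: 56.0
```

```bash
python3 look.py .032
```

```text
13.725 [0.41592339 0.21433383 0.13386959] [ 3.14089496e+00  3.10822283e-03 -3.06580180e+00] 0.2888327419583552 [-0.1558736  -0.05340684 -0.36223869] 0.038262134341602354
top pad [{'uv': (278.8, 230.8), 'xy': (602.1, -33.0), 'size': (103.7, 45.9), 'deg': 11.0}, {'uv': (364.4, 241.9), 'xy': (565.2, -239.8), 'size': (281.0, 39.4), 'deg': -0.7}, {'uv': (254.1, 218.1), 'xy': (590.2, 6.2), 'size': (224.3, 185.7), 'deg': 0.7}]
top handle [{'uv': (290.5, 270.6), 'xy': (478.2, -53.2), 'size': (30.4, 12.6), 'deg': 0.8}]
top dark-on-plate [{'uv': (285.2, 226.5), 'xy': (601.6, -36.6), 'size': (95.5, 39.9), 'deg': 10.7}]
top bin dark [{'uv': (130.4, 234.9), 'xy': (577.3, 375.7), 'size': (55.6, 39.6), 'deg': 3.8}]
scene pad [{'uv': (378.8, 314.6), 'xy': (699.6, -8.9), 'size': (146.8, 31.1), 'deg': -84.8}, {'uv': (274.5, 299.0), 'xy': (579.7, -232.5), 'size': (182.0, 31.6), 'deg': -5.0}, {'uv': (381.6, 243.5), 'xy': (530.2, 5.4), 'size': (254.1, 244.9), 'deg': -8.4}, {'uv': (275.6, 232.4), 'xy': (413.6, -216.7), 'size': (90.5, 35.6), 'deg': -5.7}]
scene handle [{'uv': (340.5, 236.8), 'xy': (470.7, -50.4), 'size': (63.9, 12.9), 'deg': 2.5}]
scene dark-on-plate [{'uv': (355.2, 283.5), 'xy': (601.5, -35.2), 'size': (96.3, 38.9), 'deg': 9.1}]
scene bin dark [{'uv': (504.1, 251.5), 'xy': (553.0, 375.5), 'size': (90.7, 40.1), 'deg': 6.3}, {'uv': (441.3, 198.4), 'xy': (351.8, 258.1), 'size': (63.0, 46.8), 'deg': -4.5}]
```

>>> move_arm([
  [15, -20, 5, 0],
  [45, -60, 5, 0.02],
  [80, -106, 5, 0.05],
  [115, -152, 5, 0.081],
  [148, -197, 5, 0.081],
  [174, -232, 0, 0.081],
  [185, -246, -10, 0.081],
  [187, -249, -30, 0.081],
  [187, -249, -50, 0.081],
  [187, -249, -62, 0.081],
  [187, -249, -65, 0.081],
  [187, -249, -65, 0.081],
])

```text
clock: 15.32
position: [0.6022, -0.0345, 0.067]
tool_rot: [3.142, 0.0, -2.984]
force: [-0.6, 0.2, 0.0]
grip_width: 0.0387
finger_force: 56.0
```

```bash
python3 look.py .065 | grep -v "bin dark"|grep -v pad;python3 -c "
from m import *
cv2.imwrite('pics/e.png',cv2.resize(grab_frame('scene')[200:330,270:430],None,fx=4,fy=4))"
```

```text
15.325 [ 0.60217358 -0.03454531  0.06702108] [ 3.14154954e+00  2.52239314e-04 -2.98387802e+00] 0.9601817995403414 [-0.57759263  0.17388849  0.01047332] 0.038666305150735096
top handle [{'uv': (290.9, 273.4), 'xy': (473.3, -54.5), 'size': (36.9, 13.5), 'deg': 8.9}]
top dark-on-plate []
scene handle []
scene dark-on-plate [{'uv': (359.1, 287.7), 'xy': (623.5, -35.4), 'size': (86.7, 44.7), 'deg': 6.6}, {'uv': (275.6, 230.5), 'xy': (439.2, -216.0), 'size': (81.1, 34.3), 'deg': -5.7}]
```

View pics/e.png

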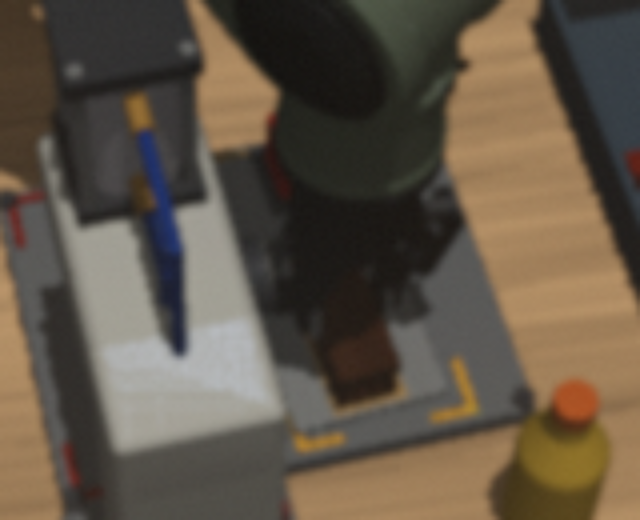

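>>> move_arm([
  [0, 0, -7, 0],
  [0, 0, -12, 0],
  [0, 0, -14, 0],
  [0, 0, -14, 0],
  [0, 0, -14, 0],
])

```text
clock: 16.1
position: [0.6021, -0.035, 0.0527]
tool_rot: [3.141, 0.0, -2.984]
force: [-0.1, 0.0, 0.5]
grip_width: 0.0385
finger_force: 56.0
```

>>> move_arm([
  [0, 0, 0, 0],
  [0, 0, 0, 0],
  [0, 0, 0, 0],
  [0, 0, 0, 0],
  [0, 0, 10, 0],
  [0, 0, 30, 0],
  [0, 0, 70, 0],
  [-15, 50, 80, -0.02],
  [-25, 110, 80, -0.05],
  [-30, 170, 80, -0.058],
  [-35, 230, 80, -0.058],
  [-40, 290, 80, -0.058],
], gripper=0.7)

```text
clock: 17.6
position: [0.562, 0.257, 0.1344]
tool_rot: [3.141, 0.001, -3.043]
force: [1.3, -0.7, 0.4]
grip_width: 0.0594
finger_force: 0.0
```

```bash
python3 look.py .038
```

```text
17.6 [0.5620336  0.25703996 0.13444105] [ 3.14127776e+00  1.29974881e-03 -3.04258708e+00] 0.5024763620827124 [ 1.30468205 -0.68820798  0.40971474] 0.05944272168617702
top pad [{'uv': (364.1, 244.3), 'xy': (565.0, -237.3), 'size': (281.6, 44.6), 'deg': -0.7}, {'uv': (265.1, 197.5), 'xy': (666.6, 7.1), 'size': (185.7, 71.6), 'deg': -89.3}]
top handle []
top dark-on-plate [{'uv': (283.5, 217.2), 'xy': (623.2, -33.3), 'size': (55.8, 37.1), 'deg': 9.0}]
top bin dark [{'uv': (175.4, 266.9), 'xy': (494.3, 247.2), 'size': (81.3, 20.9), 'deg': -85.4}, {'uv': (130.3, 250.3), 'xy': (539.0, 373.3), 'size': (57.9, 39.5), 'deg': 3.6}]
scene pad [{'uv': (378.6, 314.6), 'xy': (699.9, -10.8), 'size': (147.6, 31.3), 'deg': -84.6}, {'uv': (274.4, 298.9), 'xy': (579.7, -232.5), 'size': (182.0, 31.6), 'deg': -5.0}, {'uv': (399.7, 266.9), 'xy': (576.1, 98.2), 'size': (183.6, 63.4), 'deg': 5.2}, {'uv': (327.9, 230.8), 'xy': (425.4, -78.5), 'size': (49.9, 46.8), 'deg': -62.2}, {'uv': (275.6, 232.4), 'xy': (413.7, -214.8), 'size': (90.8, 38.0), 'deg': -5.0}]
scene handle [{'uv': (340.6, 236.4), 'xy': (469.2, -50.4), 'size': (61.8, 12.9), 'deg': 2.2}]
scene dark-on-plate [{'uv': (355.4, 282.5), 'xy': (601.8, -35.4), 'size': (101.9, 40.8), 'deg': 8.7}, {'uv': (387.4, 227.3), 'xy': (450.4, 54.0), 'size': (172.3, 51.5), 'deg': -85.8}]
scene bin dark [{'uv': (504.0, 251.4), 'xy': (552.5, 375.4), 'size': (90.4, 40.1), 'deg': 6.3}, {'uv': (443.8, 239.1), 'xy': (490.9, 228.2), 'size': (95.2, 32.8), 'deg': -84.1}]
```

>>> move_arm([
  [-3, 50, 0, 0],
  [-5.5, 100, 0, 0],
  [-5.5, 118, -20, 0],
  [-5.5, 118, -60, 0],
  [-5.5, 118, -95, 0],
  [-5.5, 118, -108, 0],
  [-5.5, 118, -111, 0],
  [-5.5, 118, -111, 0],
  [-5.5, 118, -111, 0],
])

```text
clock: 18.82
position: [0.5571, 0.3733, 0.0231]
tool_rot: [3.141, 0.001, -3.043]
force: [0.1, -1.0, 0.1]
grip_width: 0.0602
finger_force: 0.0
```

>>> move_arm([
  [0, 0, 0, 0],
  [0, 0, 0, 0],
  [0, 0, 0, 0],
  [0, 0, 0, 0],
  [0, 0, 0, 0],
  [0, 0, 0, 0],
  [0, 0, 10, 0],
  [0, 0, 40, 0],
  [0, 0, 80, 0],
  [0, 0, 110, 0],
  [0, 0, 110, 0],
], gripper=0.3, newtons=50)

```text
clock: 20.2
position: [0.5575, 0.374, 0.1362]
tool_rot: [3.139, 0.004, -3.042]
force: [-0.3, 0.1, -1.0]
grip_width: 0.0381
finger_force: 50.6
```

```bash
python3 look.py .038
```

```text
20.2 [0.55745234 0.37401537 0.13616814] [ 3.1392814   0.00412181 -3.0424798 ] 0.40152785133203056 [-0.31387617  0.09924016 -0.98126592] 0.03808018046080946
top pad [{'uv': (352.4, 258.7), 'xy': (564.4, -156.2), 'size': (284.7, 206.7), 'deg': -0.7}, {'uv': (268.0, 196.1), 'xy': (681.6, 7.3), 'size': (185.7, 41.4), 'deg': -89.3}]
top handle [{'uv': (291.3, 272.9), 'xy': (474.3, -54.9), 'size': (38.7, 11.7), 'deg': 8.8}]
top dark-on-plate [{'uv': (285.3, 224.1), 'xy': (602.0, -36.0), 'size': (99.3, 38.8), 'deg': 8.7}]
top bin dark []
scene pad [{'uv': (378.7, 314.7), 'xy': (699.8, -9.6), 'size': (145.2, 31.0), 'deg': -84.8}, {'uv': (274.4, 298.9), 'xy': (579.7, -232.5), 'size': (182.0, 31.6), 'deg': -5.0}, {'uv': (398.4, 260.6), 'xy': (557.2, 101.6), 'size': (220.7, 73.6), 'deg': 5.2}, {'uv': (326.5, 230.6), 'xy': (418.2, -79.4), 'size': (68.1, 40.9), 'deg': 8.9}, {'uv': (275.6, 232.4), 'xy': (413.6, -216.7), 'size': (90.5, 35.6), 'deg': -5.7}]
scene handle [{'uv': (340.5, 235.9), 'xy': (469.1, -50.5), 'size': (62.2, 13.1), 'deg': 0.3}]
scene dark-on-plate [{'uv': (355.4, 282.6), 'xy': (601.9, -35.4), 'size': (102.4, 41.2), 'deg': 9.2}, {'uv': (377.8, 225.5), 'xy': (438.9, 23.7), 'size': (232.2, 50.0), 'deg': 81.6}]
scene bin dark [{'uv': (449.9, 237.8), 'xy': (489.6, 237.3), 'size': (109.9, 31.8), 'deg': -85.8}, {'uv': (520.8, 222.1), 'xy': (445.3, 459.1), 'size': (198.7, 47.8), 'deg': -20.2}]
```

>>> move_arm([
  [-5, -30, 5, 0],
  [-10, -80, 5, 0],
  [-15, -135, 5, 0.02],
  [-15, -190, 5, 0.04],
  [-10, -245, 5, 0.058],
  [0, -300, 5, 0.058],
  [17, -350, 5, 0.058],
  [36, -390, 0, 0.058],
  [45, -409, -10, 0.058],
  [45, -409, -30, 0.058],
  [45, -409, -50, 0.058],
  [45, -409, -58, 0.058],
])

```text
clock: 21.8
position: [0.6007, -0.0345, 0.0722]
tool_rot: [3.141, -0.002, -2.982]
force: [-0.2, 0.6, -0.0]
grip_width: 0.0386
finger_force: 50.6
```

>>> move_arm([
  [0, 0, 0, 0],
  [0, 0, 0, 0],
])

```text
clock: 22.05
position: [0.6019, -0.0355, 0.0744]
tool_rot: [-3.142, 0.001, -2.984]
force: [-0.4, -0.2, 0.1]
grip_width: 0.0387
finger_force: 50.6
```

```bash
python3 look.py .06 | grep -v "bin dark"|grep -v pad;python3 -c "
from m import *
cv2.imwrite('pics/f.png',cv2.resize(grab_frame('scene')[200:330,270:430],None,fx=4,fy=4))"
```

```text
22.05 [ 0.60189035 -0.03550419  0.07435446] [-3.14156575e+00  7.24274905e-04 -2.98387867e+00] 0.9680495011772497 [-0.4029515 -0.2129619  0.0601295] 0.03871223257730642
top handle [{'uv': (290.8, 273.3), 'xy': (473.3, -54.3), 'size': (36.9, 13.2), 'deg': 8.9}]
top dark-on-plate []
scene handle []
scene dark-on-plate [{'uv': (359.3, 286.7), 'xy': (617.6, -33.6), 'size': (95.1, 44.3), 'deg': 3.7}, {'uv': (275.7, 230.1), 'xy': (435.4, -216.1), 'size': (82.0, 34.6), 'deg': -5.7}]
```

View pics/f.png

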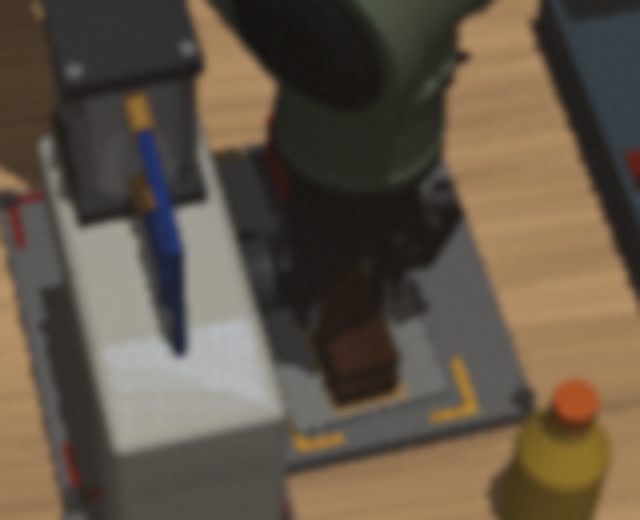

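>>> move_arm([
  [0, 0, -5, 0],
  [0, 0, -8, 0],
  [0, 0, -9, 0],
  [0, 0, -9, 0],
  [0, 0, -9, 0],
])

```text
clock: 22.82
position: [0.6017, -0.036, 0.0648]
tool_rot: [3.142, 0.0, -2.984]
force: [-0.3, 0.1, 0.1]
grip_width: 0.0388
finger_force: 50.6
```

>>> move_arm([
  [0, 0, 0, 0],
  [0, 0, 0, 0],
  [0, 0, 0, 0],
  [0, 0, 0, 0],
  [0, 0, 10, 0],
  [0, 0, 30, 0],
  [0, 0, 65, 0],
  [-40, -7, 80, 0],
  [-95, -14, 80, 0],
  [-140, -20, 80, 0],
  [-160, -24, 80, 0],
  [-160, -24, 80, 0],
], gripper=0.7)

```text
clock: 24.32
position: [0.441, -0.0607, 0.1459]
tool_rot: [-3.139, 0.0, -2.985]
force: [1.3, 1.0, -0.1]
grip_width: 0.0599
finger_force: 0.0
```

```bash
python3 look.py .044 |grep -v bin;python3 -c "
from m import *
cv2.imwrite('pics/g.png',np.hstack([cv2.resize(grab_frame('top')[180:310,220:380],None,fx=2.5,fy=2.5),cv2.resize(grab_frame('scene')[200:330,270:430],None,fx=2.5,fy=2.5)]))"
```

```text
24.325 [ 0.44101456 -0.06072699  0.14590806] [-3.13945784e+00  3.63179812e-04 -2.98489970e+00] 0.9646324479713764 [ 1.33951406  0.99051844 -0.1384507 ] 0.05990122186166258
top pad [{'uv': (364.5, 241.4), 'xy': (565.3, -239.8), 'size': (280.9, 39.4), 'deg': -0.7}, {'uv': (251.7, 230.7), 'xy': (562.7, 5.9), 'size': (279.3, 185.7), 'deg': 0.7}]
top handle []
top dark-on-plate [{'uv': (283.6, 217.9), 'xy': (614.4, -34.9), 'size': (77.1, 39.3), 'deg': 9.4}]
scene pad [{'uv': (378.7, 314.7), 'xy': (698.9, -10.4), 'size': (144.4, 31.0), 'deg': -85.9}, {'uv': (274.4, 299.0), 'xy': (579.7, -232.5), 'size': (182.0, 31.6), 'deg': -5.0}, {'uv': (392.8, 247.3), 'xy': (536.2, 46.0), 'size': (254.1, 162.8), 'deg': -8.4}, {'uv': (275.6, 232.4), 'xy': (413.6, -216.7), 'size': (90.5, 35.6), 'deg': -5.7}]
scene handle [{'uv': (340.4, 235.6), 'xy': (469.3, -52.6), 'size': (61.0, 15.8), 'deg': -9.0}]
scene dark-on-plate [{'uv': (355.7, 281.2), 'xy': (601.4, -36.0), 'size': (109.9, 43.8), 'deg': 8.5}, {'uv': (334.5, 228.5), 'xy': (453.5, -60.7), 'size': (94.4, 85.7), 'deg': -8.4}]
```

View pics/g.png

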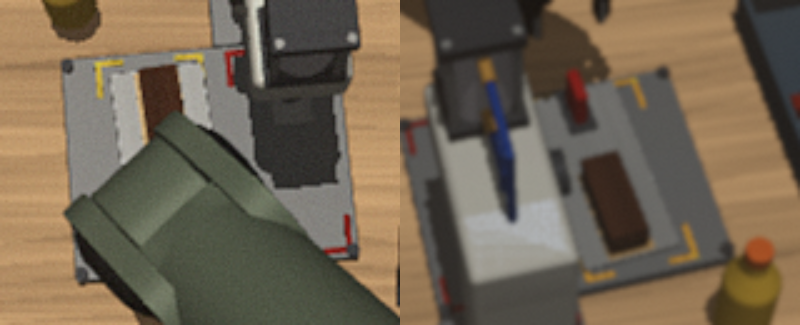

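>>> move_arm([
  [17, 3, 0, 0],
  [34, 6.5, -10, 0],
  [34, 6.5, -45, 0],
  [34, 6.5, -70, 0],
  [34, 6.5, -82, 0],
  [34, 6.5, -84, 0],
  [34, 6.5, -84, 0],
  [34, 6.5, -84, 0],
])

```text
clock: 25.52
position: [0.476, -0.0536, 0.0615]
tool_rot: [-3.141, 0.001, -2.985]
force: [0.9, 0.2, -0.6]
grip_width: 0.0596
finger_force: 0.0
```

>>> move_arm([
  [0, 0, 0, 0],
  [0, 0, 0, 0],
  [0, 0, 0, 0],
  [0, 0, 0, 0],
  [0, 0, 0, 0],
  [0, 0, 0, 0],
  [0, 0, 0, 0],
  [0, 0, 0, 0],
], gripper=0.05, newtons=40)

```text
clock: 26.52
position: [0.4757, -0.0535, 0.061]
tool_rot: [-3.141, 0.0, -2.984]
force: [-1.2, -0.7, 7.0]
grip_width: 0.0135
finger_force: 39.6
```

```bash
python3 look.py .044 |grep -v bin
```

```text
26.525 [ 0.47573162 -0.05353645  0.06104318] [-3.14126094e+00  2.29360884e-04 -2.98440833e+00] 0.8285622147388803 [-1.17914078 -0.66641811  7.00160421] 0.013486724952656381
top pad [{'uv': (364.5, 230.1), 'xy': (595.6, -243.8), 'size': (220.3, 32.3), 'deg': -0.7}, {'uv': (251.9, 231.8), 'xy': (562.6, 5.9), 'size': (279.5, 185.7), 'deg': 0.7}]
top handle []
top dark-on-plate []
scene pad [{'uv': (378.7, 314.7), 'xy': (699.9, -10.0), 'size': (144.4, 31.0), 'deg': -84.6}, {'uv': (274.4, 299.0), 'xy': (579.7, -232.5), 'size': (182.0, 31.6), 'deg': -5.0}, {'uv': (394.9, 248.5), 'xy': (531.6, 49.1), 'size': (255.6, 140.0), 'deg': -13.2}, {'uv': (275.0, 234.4), 'xy': (413.4, -217.6), 'size': (90.6, 32.5), 'deg': -5.0}]
scene handle []
scene dark-on-plate [{'uv': (355.6, 281.3), 'xy': (601.3, -36.0), 'size': (110.2, 44.1), 'deg': 10.2}]
```

>>> move_arm([
  [0.3, -2, 0, 0],
  [0.8, -6, 0, 0],
  [1.5, -12, 0, 0],
  [2.3, -19, 0, -0.005],
  [3.2, -27, 0, -0.01],
  [4.2, -35, 0, -0.015],
  [5.2, -43, 0, -0.02],
  [6.2, -51, 0, -0.025],
  [7.2, -59, 0, -0.03],
  [8.2, -67, 0, -0.035],
  [9.2, -75, 0, -0.04],
  [10.2, -83, 0, -0.045],
])

```text
clock: 28.12
position: [0.4861, -0.1356, 0.0611]
tool_rot: [3.14, 0.001, -3.028]
force: [-1.0, 6.8, 4.7]
grip_width: 0.0134
finger_force: 39.6
```

>>> move_arm([
  [1, -8, 0, -0.005],
  [2, -16, 0, -0.01],
  [3, -23, 0, -0.015],
  [3.8, -29, 0, -0.018],
  [4.4, -34, 0, -0.021],
  [4.9, -38, 0, -0.021],
  [5.3, -40.5, 0, -0.021],
  [5.3, -40.5, 0, -0.021],
  [5.3, -40.5, 0, -0.021],
  [5.3, -40.5, 0, -0.021],
])

```text
clock: 29.38
position: [0.4914, -0.1762, 0.061]
tool_rot: [3.141, 0.001, -3.049]
force: [-0.2, 5.5, 5.1]
grip_width: 0.013
finger_force: 39.8
```

```bash
python3 look.py .044 |grep -v bin;python3 -c "
from m import *
cv2.imwrite('pics/i.png',np.hstack([cv2.resize(grab_frame('top')[180:310,220:380],None,fx=2.5,fy=2.5),cv2.resize(grab_frame('scene')[200:330,230:390],None,fx=2.5,fy=2.5)]))"
```

```text
29.375 [ 0.49141103 -0.17622024  0.06104722] [ 3.14081102e+00  7.49996710e-04 -3.04920287e+00] 1.0711499584799478 [-0.22977379  5.46159728  5.1008314 ] 0.013049574478804789
top pad [{'uv': (365.7, 202.8), 'xy': (668.3, -248.6), 'size': (74.7, 24.3), 'deg': -0.7}, {'uv': (256.9, 238.0), 'xy': (562.6, -14.7), 'size': (284.4, 221.4), 'deg': 1.8}]
top handle []
top dark-on-plate []
scene pad [{'uv': (378.6, 314.7), 'xy': (698.8, -9.2), 'size': (146.8, 31.0), 'deg': -85.9}, {'uv': (274.5, 299.2), 'xy': (589.0, -233.3), 'size': (163.4, 31.6), 'deg': -5.0}, {'uv': (380.8, 243.2), 'xy': (530.2, 5.4), 'size': (254.1, 244.9), 'deg': -8.4}]
scene handle []
scene dark-on-plate []
```

View pics/i.png

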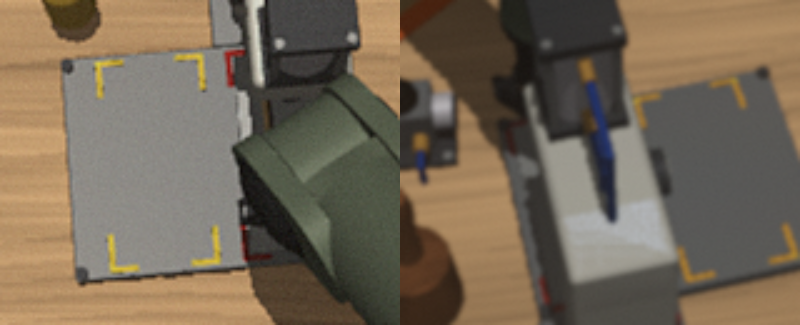

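>>> move_arm([
  [0, 0, 0, 0],
  [0, 0, 0, 0],
  [0, 0, 0, 0],
  [0, 0, 0, 0],
  [0, 0, 15, 0],
  [0, 0, 50, 0],
  [-15, 0, 100, 0],
  [-40, -5, 150, -0.04],
  [-60, -20, 190, -0.09],
  [-60, -50, 210, -0.13],
  [-50, -90, 210, -0.168],
  [-50, -90, 210, -0.168],
], gripper=0.7)

```text
clock: 31.08
position: [0.441, -0.2692, 0.2714]
tool_rot: [-3.141, 0.0, 3.061]
force: [-0.4, 0.6, -0.6]
grip_width: 0.0599
finger_force: 0.0
```

```bash
python3 look.py .044 |grep -v bin;python3 -c "
from m import *
t=grab_frame('top')
c=lambda L:np.array(L)/2.5+[219.7,179.7]
print(plane('top',c([(96,65),(203,55),(111,272),(217,262)]),.02)*1000)
cv2.imwrite('pics/j.png',np.hstack([cv2.resize(t[180:310,280:440],None,fx=2.5,fy=2.5),cv2.resize(grab_frame('scene')[180:310,190:350],None,fx=2.5,fy=2.5)]))"
```

```text
31.075 [ 0.44102581 -0.26918143  0.27143534] [-3.14148290e+00  4.83202702e-04  3.06096199e+00] 1.382671156281546 [-0.399245    0.64496656 -0.59191369] 0.05992792603096618
top pad [{'uv': (364.4, 228.7), 'xy': (595.4, -243.8), 'size': (220.6, 32.3), 'deg': -0.7}, {'uv': (273.4, 247.4), 'xy': (563.0, -79.2), 'size': (355.8, 280.6), 'deg': -89.3}]
top handle [{'uv': (339.4, 266.6), 'xy': (490.6, -176.6), 'size': (38.7, 13.7), 'deg': 6.2}]
top dark-on-plate []
scene pad [{'uv': (378.6, 314.7), 'xy': (698.9, -10.4), 'size': (144.4, 31.0), 'deg': -85.9}, {'uv': (346.2, 307.5), 'xy': (661.6, -69.4), 'size': (45.8, 26.7), 'deg': 40.0}, {'uv': (274.4, 298.9), 'xy': (579.7, -232.5), 'size': (182.0, 31.6), 'deg': -5.0}, {'uv': (380.8, 243.2), 'xy': (530.2, 5.4), 'size': (254.1, 244.9), 'deg': -8.4}, {'uv': (276.1, 232.0), 'xy': (413.6, -216.7), 'size': (90.5, 35.6), 'deg': -5.7}]
scene handle []
scene dark-on-plate []
[[660.05191497  37.88945237]
 [672.40158053 -77.20468942]
 [437.58977122  16.87830005]
 [448.90225772 -94.17037011]]
```

View pics/j.png

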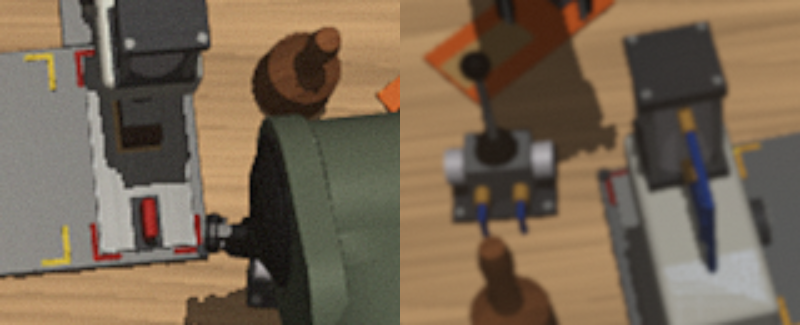

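>>> move_arm([
  [3, -40, 0, 0],
  [5.5, -72.5, 0, 0],
  [5.5, -72.5, 0, 0],
  [5.5, -72.5, -10, 0],
  [5.5, -72.5, -30, 0],
  [5.5, -72.5, -55, 0],
  [5.5, -72.5, -75, 0],
  [5.5, -72.5, -80, 0],
  [5.5, -72.5, -80, 0],
  [5.5, -72.5, -80, 0],
], newtons=100)

```text
clock: 32.52
position: [0.447, -0.3395, 0.1914]
tool_rot: [-3.141, 0.001, 3.065]
force: [-0.9, -0.4, 0.1]
grip_width: 0.0597
finger_force: 0.0
```

```bash
python3 -c "
from m import *
s=monitor.observe();print(s['position'],s['force'])
cv2.imwrite('pics/k.png',np.hstack([cv2.resize(grab_frame('top')[220:320,340:470],None,fx=3,fy=3),cv2.resize(grab_frame('scene')[170:270,180:310],None,fx=3,fy=3)]))"
```

```text
[ 0.44697886 -0.33953767  0.19143428] [-0.9239637  -0.37362544  0.11881838]
```

View pics/k.png

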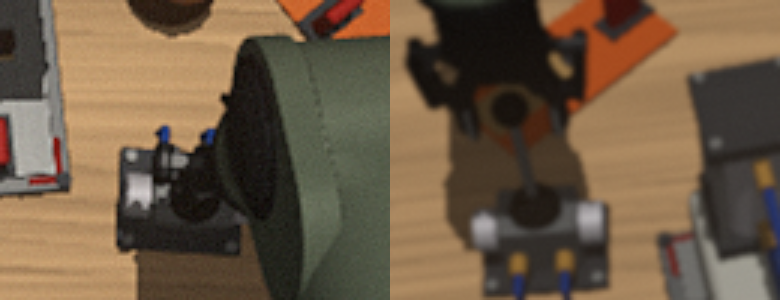

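>>> move_arm([
  [1, 10, 0, 0],
  [2, 20, 0, 0],
  [2.5, 30, -1, 0],
  [3, 40, -3, 0],
  [4, 50, -5, 0],
  [4.5, 58, -6, 0],
  [4.7, 62, -7, 0],
  [4.7, 62, -7, 0],
  [4.7, 62, -7, 0],
  [4.7, 62, -7, 0],
])

```text
clock: 33.88
position: [0.4512, -0.2783, 0.1836]
tool_rot: [-3.14, -0.0, 3.064]
force: [0.8, -11.2, -1.6]
grip_width: 0.0596
finger_force: 5.4
```

```bash
python3 -c "
from m import *
s=monitor.observe();print(s['clock'],s['position'],s['force'])
S=grab_frame('scene');T=grab_frame('top')
cv2.imwrite('pics/l.png',np.hstack([cv2.resize(T[180:300,300:460],None,fx=2.5,fy=2.5),cv2.resize(S[160:280,180:340],None,fx=2.5,fy=2.5)]))"
```

```text
33.875 [ 0.45115759 -0.27830243  0.18361726] [  0.82100812 -11.22376171  -1.57772662]
```

View pics/l.png

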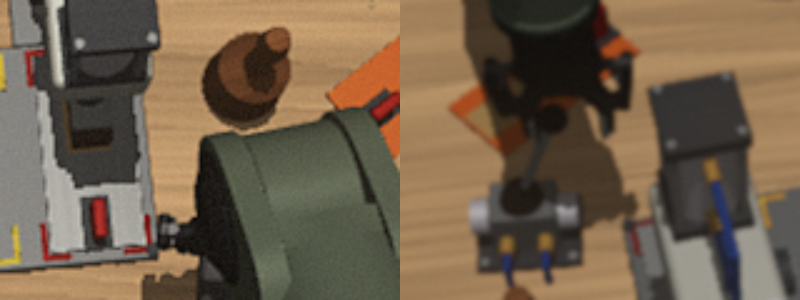

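>>> move_arm([
  [0, 0, 0, 0],
  [0, 0, 0, 0],
  [0, 0, 0, 0],
  [0, 0, 0, 0],
  [0, 0, 0, 0],
  [0, 0, 0, 0],
  [0, 0, 0, 0],
  [0, 0, 0, 0],
  [0, 0, 0, 0],
  [0, 0, 0, 0],
  [0, 0, 0, 0],
  [0, 0, 0, 0],
])

```text
clock: 35.48
position: [0.4512, -0.2782, 0.1836]
tool_rot: [-3.14, -0.0, 3.064]
force: [1.0, -9.9, -1.7]
grip_width: 0.0602
finger_force: 5.2
```

>>> move_arm([
  [0, 0, 0, 0],
  [0, 0, 0, 0],
  [0, 0, 0, 0],
  [0, 0, 0, 0],
  [0, 0, 0, 0],
  [0, 0, 0, 0],
  [0, 0, 0, 0],
  [0, 0, 0, 0],
  [0, 0, 0, 0],
  [0, 0, 0, 0],
  [0, 0, 0, 0],
  [0, 0, 0, 0],
])

```text
clock: 36.98
position: [0.4512, -0.2783, 0.1836]
tool_rot: [-3.14, -0.0, 3.064]
force: [-0.1, -10.9, -1.9]
grip_width: 0.0599
finger_force: 5.2
```

>>> move_arm([
  [0, 0, 0, 0],
  [0, 0, 0, 0],
  [0, 0, 0, 0],
  [0, 0, 0, 0],
  [0, 0, 0, 0],
  [0, 0, 0, 0],
  [0, 0, 0, 0],
  [0, 0, 0, 0],
  [0, 0, 0, 0],
  [0, 0, 0, 0],
  [0, 0, 0, 0],
  [0, 0, 0, 0],
])

```text
clock: 38.48
position: [0.4512, -0.2782, 0.1836]
tool_rot: [-3.14, -0.0, 3.064]
force: [1.3, -10.5, -0.6]
grip_width: 0.0598
finger_force: 5.2
```

>>> move_arm([
  [0, 0, 0, 0],
  [0, 0, 0, 0],
  [0, 0, 0, 0],
  [0, 0, 0, 0],
  [0, 0, 0, 0],
  [0, 0, 0, 0],
  [0, 0, 0, 0],
  [0, 0, 0, 0],
  [0, 0, 0, 0],
  [0, 0, 0, 0],
  [0, 0, 0, 0],
  [0, 0, 0, 0],
])

```text
clock: 39.98
position: [0.4512, -0.2782, 0.1836]
tool_rot: [-3.14, -0.0, 3.064]
force: [0.0, -11.3, -1.9]
grip_width: 0.0603
finger_force: 5.2
```

```bash
python3 -c "
from m import *
S=grab_frame('scene');T=grab_frame('top')
cv2.imwrite('pics/n.png',np.hstack([cv2.resize(T[190:290,300:400],None,fx=4,fy=4),cv2.resize(S[200:300,240:340],None,fx=4,fy=4)]))"; python3 look.py .044 | grep handle
```

```text
top handle [{'uv': (339.3, 271.4), 'xy': (478.1, -176.5), 'size': (38.6, 13.9), 'deg': 5.6}]
scene handle []
```

View pics/n.png

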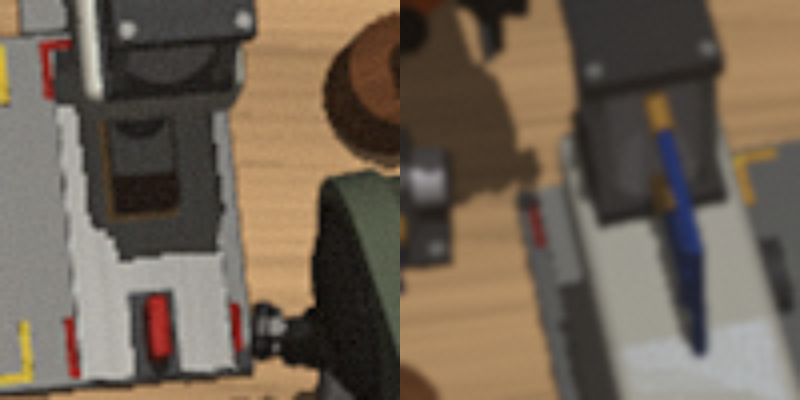

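>>> move_arm([
  [-2, -30, 3, 0],
  [-4.7, -64, 7, 0],
  [-4.7, -64, 7, 0],
  [-4.7, -64, 7, 0],
  [-4.7, -64, 7, 0],
  [-4.7, -64, 7, 0],
  [-4.7, -64, 7, 0],
  [-4.7, -64, 7, 0],
  [-4.7, -64, 7, 0],
])

```text
clock: 41.3
position: [0.4466, -0.3415, 0.1908]
tool_rot: [3.142, 0.0, 3.065]
force: [0.3, -1.6, -0.8]
grip_width: 0.0599
finger_force: 0.0
```

>>> move_arm([
  [-1, -10, 0, 0],
  [-2, -20, 0, 0],
  [-2.5, -30, -1, 0],
  [-3, -40, -3, 0],
  [-4, -50, -5, 0],
  [-4.5, -58, -6, 0],
  [-4.7, -61, -7, 0],
  [-4.7, -61, -7, 0],
  [-4.7, -61, -7, 0],
  [-4.7, -61, -7, 0],
  [-4.7, -61, -7, 0],
  [-4.7, -61, -7, 0],
])

```text
clock: 42.8
position: [0.4424, -0.4017, 0.1838]
tool_rot: [3.14, 0.0, 3.066]
force: [1.7, 10.2, 3.7]
grip_width: 0.0598
finger_force: 4.8
```

>>> move_arm([
  [0, 0, 0, 0],
  [0, 0, 0, 0],
  [0, 0, 0, 0],
  [0, 0, 0, 0],
  [0, 0, 0, 0],
  [0, 0, 0, 0],
  [0, 0, 0, 0],
  [0, 0, 0, 0],
  [0, 0, 0, 0],
  [0, 0, 0, 0],
  [0, 0, 0, 0],
  [0, 0, 0, 0],
])

```text
clock: 44.3
position: [0.4424, -0.4018, 0.1838]
tool_rot: [3.14, 0.0, 3.066]
force: [1.3, 9.0, 3.7]
grip_width: 0.0598
finger_force: 4.6
```

>>> move_arm([
  [0, 0, 0, 0],
  [0, 0, 0, 0],
  [0, 0, 0, 0],
  [0, 0, 0, 0],
  [0, 0, 0, 0],
  [0, 0, 0, 0],
  [0, 0, 0, 0],
  [0, 0, 0, 0],
  [0, 0, 0, 0],
  [0, 0, 0, 0],
  [0, 0, 0, 0],
  [0, 0, 0, 0],
])

```text
clock: 45.8
position: [0.4424, -0.4018, 0.1838]
tool_rot: [3.14, 0.0, 3.066]
force: [2.3, 9.1, 3.6]
grip_width: 0.0598
finger_force: 4.6
```

```bash
python3 -c "
from m import *
S=grab_frame('scene');T=grab_frame('top')
cv2.imwrite('pics/p.png',np.hstack([cv2.resize(T[190:290,300:400],None,fx=4,fy=4),cv2.resize(S[160:260,180:280],None,fx=4,fy=4)]))"; python3 look.py .044 | grep handle
```

```text
top handle [{'uv': (339.2, 271.5), 'xy': (478.1, -176.3), 'size': (38.6, 14.1), 'deg': 5.6}]
scene handle []
```

View pics/p.png

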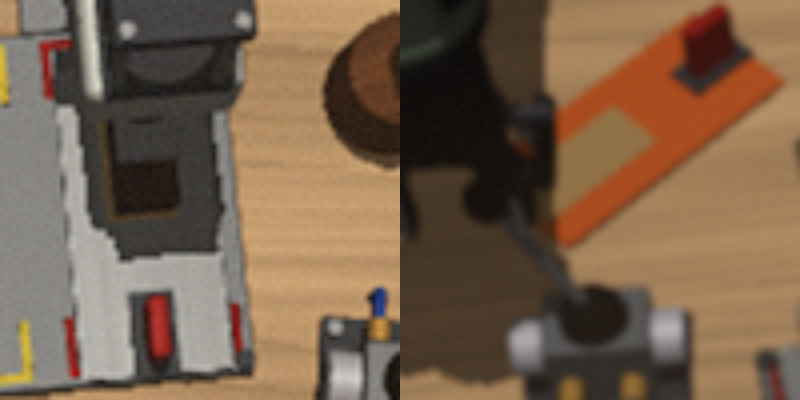

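>>> move_arm([
  [0, 0, 0, 0],
  [0, 0, 0, 0],
  [0, 0, 0, 0],
  [0, 0, 0, 0],
  [0, 0, 0, 0],
  [0, 0, 0, 0],
  [2, 30, 3, 0],
  [4.5, 60, 7, 0],
  [4.5, 60, 7, 0],
  [4.5, 60, 7, 0],
  [4.5, 60, 7, 0],
  [4.5, 60, 7, 0],
])

```text
clock: 47.5
position: [0.4463, -0.343, 0.1906]
tool_rot: [3.141, -0.0, 3.064]
force: [-0.4, -0.5, 0.7]
grip_width: 0.0597
finger_force: 0.0
```

>>> move_arm([
  [0, 0, 35, 0],
  [0, 0, 80, 0],
  [5, 40, 85, 0.05],
  [15, 90, 85, 0.1],
  [25, 140, 60, 0.17],
  [31, 165, 10, 0.17],
  [31, 165, -40, 0.17],
  [31, 165, -90, 0.17],
  [31, 165, -120, 0.17],
  [31, 165, -129, 0.17],
  [31, 165, -129, 0.17],
  [31, 165, -129, 0.17],
])

```text
clock: 49.0
position: [0.478, -0.1778, 0.0629]
tool_rot: [-3.141, 0.001, -3.049]
force: [-0.1, 0.1, 0.3]
grip_width: 0.0599
finger_force: 0.0
```

```bash
python3 look.py .044 | grep -v pad
```

```text
49.0 [ 0.47803882 -0.17780934  0.06294276] [-3.14077504e+00  1.40012017e-03 -3.04882199e+00] 1.0697853851862376 [-0.07427933  0.07495338  0.34143906] 0.05988610718705979
top handle []
top dark-on-plate []
top bin dark []
scene handle []
scene dark-on-plate []
scene bin dark []
```

>>> move_arm([
  [0, 1.2, -1, 0],
  [0, 1.2, -1, 0],
  [0, 1.2, -1, 0],
  [0, 1.2, -1, 0],
  [0, 1.2, -1, 0],
  [0, 1.2, -1, 0],
  [0, 1.2, -1, 0],
  [0, 1.2, -1, 0],
], gripper=0.05, newtons=40)

```text
clock: 50.1
position: [0.4775, -0.1762, 0.061]
tool_rot: [-3.141, 0.0, -3.048]
force: [-1.8, 0.4, 5.9]
grip_width: 0.0134
finger_force: 39.8
```

>>> move_arm([
  [1, 0, 0, 0],
  [3, 0, 0, 0],
  [5, 0, 0, 0],
  [7, 0, 0, 0],
  [9, 0, 0, 0],
  [11, 0, 0, 0],
  [12.3, -0.3, 0, 0],
  [12.3, -0.3, 0, 0],
  [12.3, -0.3, 0, 0],
  [12.3, -0.3, 0, 0],
])

```text
clock: 51.35
position: [0.4885, -0.1766, 0.061]
tool_rot: [-3.141, -0.002, -3.048]
force: [-11.5, 1.1, 16.1]
grip_width: 0.0135
finger_force: 41.4
```

>>> move_arm([
  [0, 0, 0, 0],
  [0, 0, 0, 0],
  [0, 0, 0, 0],
  [0, 0, 0, 0],
  [0, 0, 15, 0],
  [0, 0, 50, 0],
  [-15, 0, 100, 0],
  [-40, -5, 150, -0.04],
  [-60, -20, 190, -0.09],
  [-60, -50, 210, -0.13],
  [-50, -90, 210, -0.168],
  [-50, -90, 210, -0.168],
], gripper=0.7)

```text
clock: 52.85
position: [0.4396, -0.2688, 0.2715]
tool_rot: [-3.141, 0.001, 3.063]
force: [-0.2, 0.2, -0.8]
grip_width: 0.06
finger_force: 0.0
```

```bash
python3 look.py .062 | grep -v pad; python3 - <<'E'
from m import *
h=hsv("top"); print(blobs("top",box(rng(h,(3,60,15),(20,255,70)),322,215,352,250),.062,30))
E
```

```text
52.85 [ 0.43964381 -0.26879235  0.27146023] [-3.14146066e+00  5.30269221e-04  3.06285982e+00] 1.3895734857052737 [-0.2483805  0.2087114 -0.7712785] 0.060007363608402725
top handle [{'uv': (339.4, 267.0), 'xy': (490.7, -177.0), 'size': (38.2, 12.7), 'deg': -0.1}]
top dark-on-plate []
top bin dark []
scene handle []
scene dark-on-plate []
scene bin dark []
[{'uv': (335.4, 234.2), 'xy': (588.1, -167.8), 'size': (56.4, 44.2), 'deg': 6.3}]
```

>>> move_arm([
  [3, -40, 0, 0],
  [6.5, -73.5, 0, 0],
  [6.5, -73.5, 0, 0],
  [6.5, -73.5, -10, 0],
  [6.5, -73.5, -30, 0],
  [6.5, -73.5, -55, 0],
  [6.5, -73.5, -75, 0],
  [6.5, -73.5, -80, 0],
  [6.5, -73.5, -80, 0],
], newtons=100)

```text
clock: 54.12
position: [0.4464, -0.3398, 0.1908]
tool_rot: [3.141, 0.0, 3.067]
force: [-0.2, 0.3, 0.7]
grip_width: 0.06
finger_force: 0.0
```

>>> move_arm([
  [1, 10, 0, 0],
  [2, 20, 0, 0],
  [2.5, 30, -1, 0],
  [3, 40, -3, 0],
  [4, 50, -5, 0],
  [4.5, 58, -6, 0],
  [4.7, 63, -7, 0],
  [4.7, 63, -7, 0],
  [4.7, 63, -7, 0],
  [4.7, 63, -7, 0],
  [4.7, 63, -7, 0],
  [4.7, 63, -7, 0],
])

```text
clock: 55.62
position: [0.4507, -0.278, 0.1836]
tool_rot: [-3.14, -0.0, 3.066]
force: [1.8, -11.3, -3.1]
grip_width: 0.0599
finger_force: 5.5
```

>>> move_arm([
  [0, 0, 0, 0],
  [0, 0, 0, 0],
  [0, 0, 0, 0],
  [0, 0, 0, 0],
  [0, 0, 0, 0],
  [0, 0, 0, 0],
  [0, 0, 0, 0],
  [0, 0, 0, 0],
  [0, 0, 0, 0],
  [0, 0, 0, 0],
  [0, 0, 0, 0],
  [0, 0, 0, 0],
])

```text
clock: 57.12
position: [0.4507, -0.2779, 0.1836]
tool_rot: [-3.14, -0.0, 3.066]
force: [1.9, -10.7, -2.6]
grip_width: 0.0598
finger_force: 5.4
```

>>> move_arm([
  [0, 0, 0, 0],
  [0, 0, 0, 0],
  [0, 0, 0, 0],
  [0, 0, 0, 0],
  [0, 0, 0, 0],
  [0, 0, 0, 0],
  [0, 0, 0, 0],
  [0, 0, 0, 0],
  [0, 0, 0, 0],
  [0, 0, 0, 0],
  [0, 0, 0, 0],
  [0, 0, 0, 0],
])

```text
clock: 58.62
position: [0.4507, -0.2779, 0.1836]
tool_rot: [-3.14, -0.0, 3.066]
force: [1.2, -10.6, -2.0]
grip_width: 0.0596
finger_force: 5.4
```

>>> move_arm([
  [0, 0, 0, 0],
  [0, 0, 0, 0],
  [0, 0, 0, 0],
  [0, 0, 0, 0],
  [0, 0, 0, 0],
  [0, 0, 0, 0],
  [0, 0, 0, 0],
  [0, 0, 0, 0],
  [0, 0, 0, 0],
  [0, 0, 0, 0],
  [0, 0, 0, 0],
  [0, 0, 0, 0],
])

```text
clock: 60.12
position: [0.4507, -0.2779, 0.1836]
tool_rot: [-3.14, -0.0, 3.066]
force: [0.3, -10.8, -2.4]
grip_width: 0.0597
finger_force: 5.4
```

>>> move_arm([
  [0, 0, 0, 0],
  [0, 0, 0, 0],
  [0, 0, 0, 0],
  [0, 0, 0, 0],
  [0, 0, 0, 0],
  [0, 0, 0, 0],
  [0, 0, 0, 0],
  [0, 0, 0, 0],
  [0, 0, 0, 0],
  [0, 0, 0, 0],
  [0, 0, 0, 0],
  [0, 0, 0, 0],
])

```text
clock: 61.62
position: [0.4507, -0.2779, 0.1836]
tool_rot: [-3.14, -0.0, 3.066]
force: [0.8, -10.6, -2.5]
grip_width: 0.0599
finger_force: 5.4
```

```bash
python3 look.py .062 | grep -v pad
```

```text
61.625 [ 0.45072096 -0.27794174  0.18364166] [-3.13990178e+00 -6.40478090e-05  3.06586039e+00] 1.2948381503185504 [  0.83532349 -10.56713883  -2.49660942] 0.059930270783171535
top handle [{'uv': (339.4, 267.0), 'xy': (490.7, -177.0), 'size': (38.2, 12.7), 'deg': -0.1}]
top dark-on-plate []
top bin dark []
scene handle []
scene dark-on-plate []
scene bin dark []
```

Plate stayed put. Release, then raise.

>>> move_arm([
  [-2, -30, 3, 0],
  [-4.7, -64, 7, 0],
  [-4.7, -64, 7, 0],
  [-4.7, -64, 7, 0],
  [-4.7, -64, 7, 0],
  [-4.7, -64, 7, 0],
  [-4.7, -64, 7, 0],
  [-4.7, -64, 7, 0],
  [-4.7, -64, 7, 0],
])

```text
clock: 62.85
position: [0.4462, -0.3411, 0.1908]
tool_rot: [-3.142, -0.0, 3.067]
force: [0.6, 0.3, 0.3]
grip_width: 0.0599
finger_force: 0.0
```

>>> move_arm([
  [-1, -10, 0, 0],
  [-2, -20, 0, 0],
  [-2.5, -30, -1, 0],
  [-3, -40, -3, 0],
  [-4, -50, -5, 0],
  [-4.5, -58, -6, 0],
  [-4.7, -62, -7, 0],
  [-4.7, -62, -7, 0],
  [-4.7, -62, -7, 0],
  [-4.7, -62, -7, 0],
  [-4.7, -62, -7, 0],
  [-4.7, -62, -7, 0],
])

```text
clock: 64.35
position: [0.442, -0.4022, 0.1836]
tool_rot: [3.14, 0.0, 3.068]
force: [1.7, 9.2, 1.8]
grip_width: 0.0598
finger_force: 5.0
```

>>> move_arm([
  [0, 0, 0, 0],
  [0, 0, 0, 0],
  [0, 0, 0, 0],
  [0, 0, 0, 0],
  [0, 0, 0, 0],
  [0, 0, 0, 0],
  [0, 0, 0, 0],
  [0, 0, 0, 0],
  [0, 0, 0, 0],
  [0, 0, 0, 0],
  [0, 0, 0, 0],
  [0, 0, 0, 0],
])

```text
clock: 65.85
position: [0.4419, -0.4023, 0.1836]
tool_rot: [3.14, 0.0, 3.068]
force: [1.4, 8.7, 2.1]
grip_width: 0.0597
finger_force: 4.9
```

>>> move_arm([
  [0, 0, 0, 0],
  [0, 0, 0, 0],
  [0, 0, 0, 0],
  [0, 0, 0, 0],
  [0, 0, 0, 0],
  [0, 0, 0, 0],
  [0, 0, 0, 0],
  [0, 0, 0, 0],
  [0, 0, 0, 0],
  [0, 0, 0, 0],
  [0, 0, 0, 0],
  [0, 0, 0, 0],
])

```text
clock: 67.35
position: [0.4419, -0.4023, 0.1836]
tool_rot: [3.14, 0.0, 3.068]
force: [2.0, 9.6, 2.1]
grip_width: 0.0594
finger_force: 4.9
```

>>> move_arm([
  [0, 0, 0, 0],
  [0, 0, 0, 0],
  [0, 0, 0, 0],
  [0, 0, 0, 0],
  [0, 0, 0, 0],
  [0, 0, 0, 0],
  [2, 30, 3, 0],
  [4.5, 60, 7, 0],
  [4.5, 60, 7, 0],
  [4.5, 60, 7, 0],
  [4.5, 60, 7, 0],
  [4.5, 60, 7, 0],
])

```text
clock: 68.85
position: [0.4458, -0.3436, 0.1906]
tool_rot: [3.141, -0.0, 3.066]
force: [-0.0, -0.5, 0.1]
grip_width: 0.06
finger_force: 0.0
```

```bash
python3 look.py .062 | grep -v pad; python3 - <<'E'
from m import *
h=hsv("top"); print(blobs("top",box(rng(h,(3,60,15),(20,255,70)),322,215,352,250),.062,30))
E
```

```text
68.85 [ 0.44583908 -0.34361598  0.19056299] [ 3.14143061e+00 -1.78662541e-04  3.06593553e+00] 1.428006500622874 [-0.02182893 -0.51777767  0.08429156] 0.06001323668724851
top handle [{'uv': (339.4, 267.0), 'xy': (490.7, -177.0), 'size': (38.2, 12.7), 'deg': -0.1}]
top dark-on-plate []
top bin dark []
scene handle []
scene dark-on-plate []
scene bin dark []
[{'uv': (335.5, 234.4), 'xy': (587.5, -165.3), 'size': (52.3, 49.5), 'deg': -0.2}]
```

>>> move_arm([
  [0, 0, 35, 0],
  [0, 0, 80, 0],
  [5, 40, 85, 0.05],
  [15, 90, 85, 0.1],
  [30, 140, 60, 0.17],
  [44.5, 166.5, 10, 0.17],
  [44.5, 166.5, -40, 0.17],
  [44.5, 166.5, -90, 0.17],
  [44.5, 166.5, -120, 0.17],
  [44.5, 166.5, -129, 0.17],
  [44.5, 166.5, -129, 0.17],
  [44.5, 166.5, -129, 0.17],
])

```text
clock: 70.5
position: [0.4912, -0.1769, 0.063]
tool_rot: [-3.141, 0.001, -3.047]
force: [0.9, -0.3, 0.1]
grip_width: 0.0597
finger_force: 0.0
```

>>> move_arm([
  [0, 0, -1, 0],
  [0, 0, -1, 0],
  [0, 0, -1, 0],
  [0, 0, -1, 0],
  [0, 0, -1, 0],
  [0, 0, -1, 0],
  [0, 0, -1, 0],
  [0, 0, -1, 0],
], gripper=0.05, newtons=40)

```text
clock: 71.5
position: [0.4907, -0.1766, 0.0612]
tool_rot: [-3.141, 0.0, -3.046]
force: [-2.0, -0.7, 6.7]
grip_width: 0.0134
finger_force: 39.6
```

>>> move_arm([
  [-0.2, 2, 0, 0],
  [-0.6, 6, 0, 0],
  [-1.1, 12, 0, 0],
  [-1.8, 19, 0, 0],
  [-2.6, 27, 0, 0],
  [-3.4, 36, 0, 0],
  [-4.2, 45, 0, 0],
  [-5.1, 54, 0, 0],
  [-5.9, 63, 0, 0],
  [-6.8, 72, 0, 0],
  [-7.6, 81, 0, 0],
  [-8.5, 90, 0, 0],
])

```text
clock: 73.0
position: [0.4824, -0.0876, 0.0612]
tool_rot: [-3.14, 0.0, -3.048]
force: [0.9, -6.9, 6.9]
grip_width: 0.0133
finger_force: 39.8
```

>>> move_arm([
  [-0.9, 9, 0, 0],
  [-1.7, 18, 0, 0],
  [-2.5, 26, 0, 0],
  [-3.2, 34, 0, 0],
  [-3.8, 41, 0, 0],
  [-4.3, 46, 0, 0],
  [-4.7, 50, 0, 0],
  [-4.7, 50, 0, 0],
  [-4.7, 50, 0, 0],
  [-4.7, 50, 0, 0],
])

```text
clock: 74.25
position: [0.4777, -0.037, 0.0612]
tool_rot: [-3.141, 0.001, -3.047]
force: [-0.4, -2.8, 6.4]
grip_width: 0.0132
finger_force: 39.9
```

>>> move_arm([
  [0, 0, 0, 0],
  [0, 0, 0, 0],
  [0, 0, 0, 0],
  [0, 0, 0, 0],
  [0, 0, 15, 0],
  [0, 0, 50, 0],
  [-15, 0, 100, 0],
  [-35, -40, 150, 0],
  [-40, -90, 190, 0],
  [-30, -140, 210, 0],
  [-20, -190, 210, 0],
  [-20, -190, 210, 0],
], gripper=0.7)

```text
clock: 75.75
position: [0.457, -0.2297, 0.2712]
tool_rot: [3.141, 0.0, -3.051]
force: [-0.1, 0.4, -1.2]
grip_width: 0.0594
finger_force: 0.0
```

```bash
python3 look.py .044; python3 - <<'E'
from m import *
h=hsv("top"); print("dark",blobs("top",box(rng(h,(3,60,15),(20,255,90)),262,190,315,262),.044,100))
print("light",blobs("top",box(rng(h,(15,60,100),(28,140,255)),108,215,209,322),.014))
E
```

```text
75.75 [ 0.45701819 -0.22972193  0.27123516] [ 3.14108967e+00  1.82629383e-04 -3.05139034e+00] 1.4403119304181773 [-0.10906814  0.37204234 -1.15504573] 0.0594345364812011
top pad [{'uv': (364.7, 206.4), 'xy': (663.8, -244.6), 'size': (83.7, 32.3), 'deg': -0.7}, {'uv': (270.7, 246.1), 'xy': (563.1, -78.9), 'size': (355.3, 280.4), 'deg': -89.3}]
top handle [{'uv': (284.6, 271.3), 'xy': (476.8, -38.1), 'size': (38.1, 12.6), 'deg': 0.9}]
top dark-on-plate [{'uv': (282.6, 224.2), 'xy': (603.6, -29.9), 'size': (105.7, 40.3), 'deg': 4.9}]
top bin dark []
scene pad [{'uv': (378.7, 314.7), 'xy': (699.9, -10.0), 'size': (144.4, 31.0), 'deg': -84.6}, {'uv': (346.4, 307.7), 'xy': (662.6, -69.6), 'size': (45.9, 26.2), 'deg': 43.1}, {'uv': (274.5, 299.1), 'xy': (579.7, -232.5), 'size': (182.0, 31.6), 'deg': -5.0}, {'uv': (381.0, 243.3), 'xy': (530.2, 5.4), 'size': (254.1, 244.9), 'deg': -8.4}]
scene handle [{'uv': (346.7, 236.4), 'xy': (471.8, -35.7), 'size': (61.0, 13.2), 'deg': -9.4}]
scene dark-on-plate [{'uv': (358.9, 281.8), 'xy': (604.3, -27.9), 'size': (110.3, 42.4), 'deg': 5.4}, {'uv': (275.2, 230.5), 'xy': (421.8, -215.6), 'size': (78.9, 34.8), 'deg': -5.0}]
scene bin dark []
dark [{'uv': (282.4, 224.6), 'xy': (604.0, -29.6), 'size': (106.4, 40.9), 'deg': 5.4}]
light [{'uv': (185.7, 237.6), 'xy': (572.6, 229.7), 'size': (96.1, 39.8), 'deg': 2.6}]
```

```bash
python3 -c "
from workcell import bot
print(bot.job_done())"
```

```text
the job is handed in; nothing more can be done
None
```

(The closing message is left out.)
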